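# Load two pin cassettes into the sprung magazine

### The arm

A 6-joint arm with a two-finger parallel gripper is mounted at the origin on the work surface. World frame = base frame: x ahead of the robot, y to its left, z up, the work surface at z = 0. Lengths are in m, angles in rad, forces in N, time in s.
With the tool pointing down it reaches from about 0.225 to 0.875 m from the base axis. Payload 3.4 kg.
Tool frame: the origin (TCP) lies on the centre line of the jaws, within the pads' length; the fingertips stand 19 mm ahead of it and the grasp point (between the pads) is the TCP; z points along the fingers, y is the direction in which the jaws open and shut (so a half turn about z gives the same grasp; the last joint's range is limited). The gripper opens to 85 mm and grips with 20 to 120 N. Pads are 22 mm wide; open, the fingers measure 114 mm over their backs; the gripper's body (76 mm by 85 mm) begins 54 mm behind the grasp point. The pads swing forward as they close: fully open they stand 13 mm farther back than shut.
Start: joints at [1.203, 0.276, 1.505, -0, 1.361, -0.121], TCP at [0.14, 0.558, 0.25] pointing down, gripper open.
Joint ranges: [-2.89, 2.89], [-0.75, 2.08], [0.22, 2.7], [-1.18, 4.32], [0.11, 2.71], [-2.7, 2.7]. Speed limits (rad/s): [2.57, 2.57, 3.14, 3.14, 3.14, 3.14].

### API

Orientations are given as a unit quaternion [w, x, y, z].
In Python, from rig import monitor, eyes, manip, models gives the robot as it stands.
- The arm moves only by the tool send_rows, never from a script. Its argument "deltas" is a list of rows, each an object with "dp": the shift along the world's x, y, z each as a share of 0.12 m, from -1 to 1, a list of three; "rotation": the turn, a rotation vector about the world's x, y, z each as a share of 0.5 rad, from -1 to 1, a list of three. In form: [{"dp": [dx, dy, dz], "rotation": [rx, ry, rz]}, ...]. A call has 1 to 12 rows; each row is the pose to reach, as a shift and turn from the pose commanded when the call began; what a row does not reach only later rows make up. A row lasts 1/12 s, in which the tool goes at most 41.7 mm and 7.16 degrees, less where a joint would pass 70% of its speed; a pose out of reach is approached as far as the arm can. A call with a number of a shift or a turn outside -1 to 1 is refused whole. A call with a gripper value outside its range is refused whole. "fingers" is the closure, from -1 (fully open) to 1 (shut), set as the call begins (left out, the last holds). The fingers move at their own pace and stop on an object; "grip_force" is the grip in N (left out, the last holds). Time passes only in rows, so rows that repeat a pose let the fingers close. It gives the time, the measured TCP pose, the force and the opening at its end, in the units of the state.
- monitor.get_state(): the state, without advancing time (a new reading comes with each control period).
- eyes.get_image(name): name is "scene" or "top" or "wrist"; returns a dict with "color" (480x640x3 uint8, red, green, blue), "depth" (480x640 float32, m along the optical axis (not along the pixel's ray), 0 where there is no reading), "mtx" (3x3 intrinsics, pixels), "rvec" (rotation vector, rad) and "tvec" (3), from world to camera coordinates, as OpenCV has them. Camera axes: x right, y down, z forward; pixel columns grow to the right and rows downward; lengths in m; the calibration is good to about 2 mm. A picture is of the moment at which its call begins.
- manip.sign_off(): hands the job in, once; it reports no verdict.
Trained networks look in a picture, given as the dict that the camera call returned (one of the last four; its "shot" number tells which), for a name from the list of things; names that differ only in an ending like _2 or _b are one class to them, and where a whole thing is asked for, a point or a joint stands for the part that bears it (a point fixed in the world has none). Each returns a list of dicts, best first, with "score" (0 to 1); they miss things now and then, are a little off and sometimes report something else, mostly with a low value. They report only what shows in the picture. A call takes as long as a camera call. They do not tell look-alikes from the thing itself.
- models.find_in(name, picture): "box" ([left, top, right, bottom] in pixels, round what is visible of it).
The state is a dict: "clock": time; "qpos": joint angles; "qd": joint speeds; "effort": joint torques, N m; "position": TCP position; "ee_rot": TCP orientation; "contact_force": force on the tool from outside, world axes, zero at the start; "moment": the same for the moment, N m; "width": finger opening in m.
Only numpy, scipy, OpenCV 4.12 (cv2) and the standard library are available. Lean on these libraries where they do the work, as an engineer would, in place of code of your own. Each camera call takes 0.05 s, during which the arm holds its last target.

### The job

Load both pin cassettes into the sprung magazine of the wreath bench, one at a time: lower each flat into the guide until it rests on the two retaining lips, never letting it fall down the guide, then push it down past the lips until they snap over it and hold it by themselves. The one in the wooden cradle can only be taken by its ends and the guide only leaves room for fingers at a cassette's long sides, so put it down on the cork mat and take it again the other way. Do not knock the other things on the bench about, and finish with both cassettes under the lips and let go.

Things in the scene. Friction and masses are not known exactly. Their poses are not given: they have to be found in the camera images.
- cassette_a: Flat closed box of grey plastic with a steel strip in its top face and a dark seam around, 64 mm long (own x) x 34 mm wide (own y) x 16 mm thick (z), about 0.08 kg. Origin at the centre of its underside, z up. Turned end for end it is the same. It starts in the cradle, its long axis along the cradle's x.
- cassette_b: Flat closed box of grey plastic with a steel strip in its top face and a dark seam around, 64 mm long (own x) x 34 mm wide (own y) x 16 mm thick (z), about 0.08 kg. Origin at the centre of its underside, z up. Turned end for end it is the same. It starts lying flat on the bare table, at any yaw.
- magazine: Upright aluminium guide on a plywood base 130 x 84 x 10 mm, fixed to the table. Origin on the table at the centre of the base; own x runs along the length of the cassettes in it, z up. Inside 68 (x) by 38 mm (y): 2 mm of play round a cassette. End plates 8 mm thick close both x ends. Column outside 84 x 50 mm, 88 x 58 mm at the mouth. A spring plate (follower) fills it from below.
- mouth (a point): Centre of the guide's top, 105 mm above the table, axes as the magazine's. The mouth is flared, about 6 mm wider on every side, down to 98 mm; from there the walls are straight. Corner cheeks 6 mm thick reach 8 mm inward along the long (y) sides, which leaves a window 52 mm wide in the middle of each long side, open from the base to the top, for the fingers.
- lips (a point): Centre of the guide at the level of the flat undersides of the two steel spring lips, 62 mm above the table; axes as the magazine's. One lip at the middle of each x end, 14 mm wide, 18 mm high, sloped on top, reaching to 28.5 mm from the centre. A cassette lowered in rests loosely on the slopes, its underside up to 13 mm above this point.
- lip_a (a joint): How far the lip at the +x end is pushed outward, m: 0 closed, about 0.0035 to 0.0055 while a cassette passes. The other lip is alike. A cassette pushed down at the middle of its top (about 4 to 12 N) spreads the lips; with its top 2 to 5 mm below their undersides they spring back over its ends. Let go, it rises till its top bears on them. The second pushes the first 16 mm deeper.
- follower (a joint): How far the spring plate under the cassettes is pushed down, m: 0 empty (plate 1 mm below the lips' undersides), about 0.015 with one cassette held, about 0.031 with two; stop at 0.042. Spring 5 N at 0, 90 N/m.
- cradle: Plywood block fixed to the table, 50 mm (own x) x 70 mm (own y), origin on the table at its centre. Its floor is 10 mm high; the cassette lies on it along x between two side walls 16 mm thick, 38 mm apart, which stand flush with its top (26 mm above the table), so that it cannot be taken by its long sides; both its ends stick out 7 mm and are free.
- mat: Bare cork mat fixed to the table, 160 (own x) x 140 x 4 mm thick, a clear place to put a cassette down. Origin at the centre of its underside, on the table: its top lies 4 mm above.
- cutters: Wire cutters lying flat, 145 mm long, rubber-covered handles; bystander. Origin on the table under the pivot.
- offcut: Plain wooden offcut 85 x 45 x 22 mm, NOT a cassette; bystander. Origin at the centre of its underside.
- spool: Empty wooden spool standing upright, 52 mm across, 45 mm high; bystander. Origin at the centre of its underside.
- candle: Candle 60 mm across, 70 mm high, standing; bystander. Origin at the centre of its underside.
- pot: Terracotta pot 90 mm across, 85 mm high, standing; bystander. Origin at the centre of its underside.
- jar: Glass jar with lid, 60 mm across, 80 mm high, standing; bystander. Origin at the centre of its underside.
Not all that is in view belongs to the job. What is shaped like the cassette_b but green is not meant. Leave any turquoise look-alike of the cassette_a alone.

How it is judged:
On the way:
1. one cassette alone is held under the lips, let go, while the other is not yet in the magazine ((((horizontal distance between cassette_a and lips below 0.006 m and z of cassette_a in the frame of lips below -0.014 m and angle between cassette_a's own z axis and vertical below 0.12 rad and contact force between cassette_a and the fingers below 0.1 N) and horizontal distance between cassette_b and lips above 0.03 m) or ((horizontal distance between cassette_b and lips below 0.006 m and z of cassette_b in the frame of lips below -0.014 m and angle between cassette_b's own z axis and vertical below 0.12 rad and contact force between cassette_b and the fingers below 0.1 N) and horizontal distance between cassette_a and lips above 0.03 m))), for 0.2 s.
At the end, for the whole second after the job is handed in: Both cassettes lie flat (within 0.12 rad) in the guide within 6 mm of its axis, the top of each at most 2 mm above the level of the lips' undersides, so that the lips hold them; the follower is pressed down more than 27 mm; nothing holds the cassettes and they are at rest (below 0.03 m/s) (horizontal distance between each of cassette_a, cassette_b and lips below 0.006 m and z of each of cassette_a, cassette_b in the frame of lips below -0.014 m and angle between each of cassette_a, cassette_b's own z axis and vertical below 0.12 rad and contact force between each of cassette_a, cassette_b and the fingers below 0.1 N and value of joint follower above 0.027 m and linear speed of each of cassette_a, cassette_b below 0.03 m/s); the robot touches nothing.
It fails at once if a cassette is let go in the guide too high (no finger on it while its underside is more than 22 mm above the level of the lips' undersides), so that it falls ((horizontal distance between cassette_a and lips below 0.02 m and z of cassette_a in the frame of lips above 0.022 m and contact force between cassette_a and the fingers below 0.1 N) or (horizontal distance between cassette_b and lips below 0.02 m and z of cassette_b in the frame of lips above 0.022 m and contact force between cassette_b and the fingers below 0.1 N)).
It fails at once if another thing on the bench is knocked more than 30 mm from its place (distance of any of cutters, offcut, spool, candle, pot, jar from where it was at the start of the episode above 0.03 m).
It also fails if it takes over 72 s, if anything falls off the work surface, if the arm or the gripper's body presses on something with over 40 N, if the wrist force passes 120 N, or if a joint passes its speed limit or range.

## Working session

There is one attempt and no reset: what is moved stays moved. The work goes in short steps, Python scripts to look and compute and a tool call to move; the robot and the scene stay as the last step left them, time stands still between calls to the robot, and variables do not carry over. Pictures are saved under pics/ and viewed, and the job is handed in when it is done.

Besides the shell and the picture viewer there is one more tool, called after "Request:" in YAML: its name, and indented under it one key for each argument. send_rows: Moves the arm, as the interface text tells. Its arguments: {"type":"object","properties":{"deltas":{"type":"array","items":{"type":"object","properties":{"dp":{"type":"array","items":{"type":"number"}},"rotation":{"type":"array","items":{"type":"number"}}}}},"fingers":{"type":"number"},"grip_force":{"type":"number"}},"required":["deltas"]}

```bash
ls; mkdir -p pics; python3 - <<'E'
from rig import monitor, eyes, manip, models
import cv2,pickle
print(monitor.get_state())
for n in ["top","scene"]:
    p=eyes.get_image(n); cv2.imwrite(f"pics/{n}0.png",p["color"][:,:,::-1]); pickle.dump(p,open(f"{n}0.pkl","wb"))
    print(n,p["mtx"].tolist(),p["rvec"],p["tvec"])
    for t in ["cassette_a","magazine","cradle","mat","cutters","offcut"]:
        print(t,[(round(d["score"],2),[int(v) for v in d["box"]]) for d in models.find_in(t,p)][:5])
E
```

```text
pics
{'clock': 0.0, 'qpos': array([ 1.20300378e+00,  2.76590109e-01,  1.50612048e+00,  2.55822369e-05,
        1.36068832e+00, -1.20982664e-01]), 'qd': array([0.0008595 , 0.00057873, 0.00056259, 0.00063696, 0.0004757 ,
       0.00084914]), 'effort': array([ 1.98696442e-03, -4.16767430e+01, -2.45810258e+01,  2.65678746e-04,
        1.09798802e-02,  3.20701486e-05]), 'position': array([0.14029129, 0.55712448, 0.2494475 ]), 'ee_rot': array([-2.30658467e-04,  1.23094572e-01,  9.92394534e-01, -8.73265428e-04]), 'contact_force': array([ 0.64283194,  0.16893574, -0.23697207]), 'moment': array([-0.01239284,  0.02130318,  0.02225367]), 'width': 0.08571714615970974}
top [[565.977918439703, 0.0, 320.3295936773846], [0.0, 565.977918439703, 234.76041127062757], [0.0, 0.0, 1.0]] [ 2.16858511 -2.15729427  0.11123903] [-0.01824753  0.55698757  1.17065001]
cassette_a [(0.97, [308, 192, 338, 215]), (0.77, [384, 320, 419, 341]), (0.72, [414, 251, 432, 283]), (0.69, [365, 204, 381, 233])]
magazine [(0.75, [203, 238, 250, 300])]
cradle [(0.89, [404, 252, 439, 278])]
mat []
cutters [(0.65, [125, 195, 166, 264])]
offcut [(0.94, [210, 152, 235, 187]), (0.57, [473, 294, 525, 341])]
scene [[508.37920538876483, 0.0, 328.2468657108889], [0.0, 508.37920538876483, 237.9313461176598], [0.0, 0.0, 1.0]] [ 1.59392086  2.08316871 -0.72415193] [ 0.12889188 -0.3582693   1.53588217]
cassette_a [(0.96, [258, 252, 272, 277]), (0.86, [259, 179, 288, 194]), (0.68, [297, 268, 323, 299]), (0.65, [228, 206, 252, 233])]
magazine [(0.77, [383, 210, 437, 283])]
cradle [(0.84, [222, 206, 257, 232])]
mat [(0.7, [407, 229, 424, 242]), (0.69, [300, 200, 362, 256]), (0.61, [228, 204, 250, 230])]
cutters [(0.66, [464, 271, 497, 330])]
offcut [(0.68, [384, 316, 409, 356])]
```

View pics/top0.png

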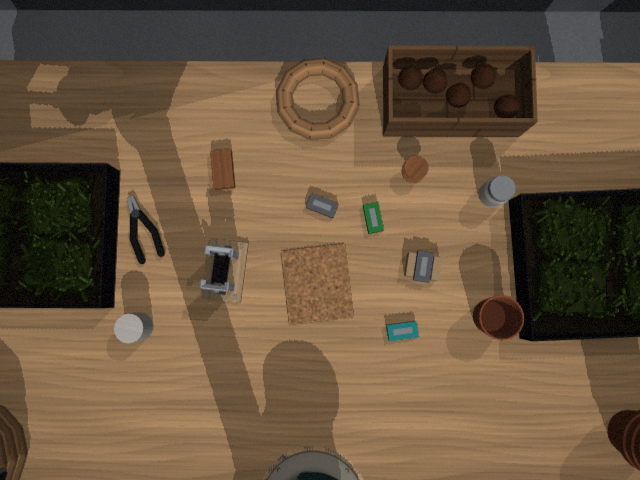

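View pics/scene0.png

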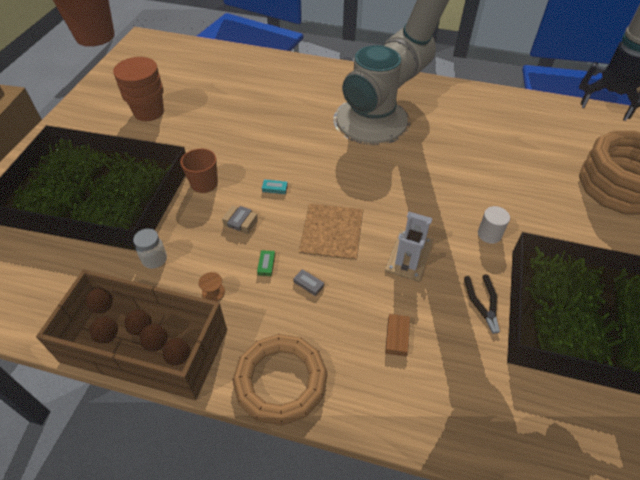

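```bash
python3 - <<'E'
import pickle,cv2
p=pickle.load(open("top0.pkl","rb"))
c=p["color"][140:360,190:450,::-1]
cv2.imwrite("pics/crop0.png",cv2.resize(c,(780,600*780//780 if 0 else 660*600//660),interpolation=cv2.INTER_CUBIC))
E
```

```text
(no output)
```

View pics/crop0.png

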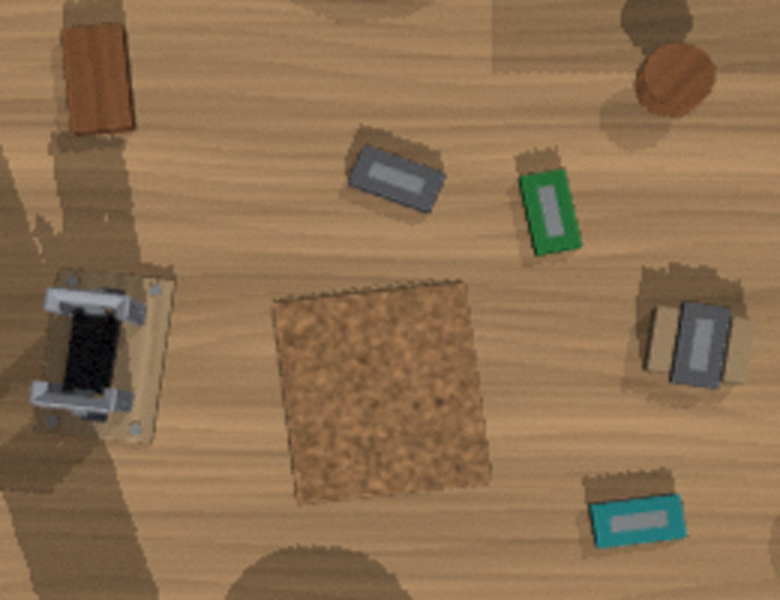

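Candidates: grey on bare table (322,205) = cassette_b; grey in the cradle (424,267) = cassette_a; green (373,217) and turquoise (402,330) are look-alikes and get left alone. Next I'll measure the poses.

```bash
cat > h.py <<'E'
import numpy as np,cv2,pickle
def cam(p):
    R,_=cv2.Rodrigues(np.array(p["rvec"],float)); t=np.array(p["tvec"],float).ravel(); return R,t
def plane(p,uv,z):
    R,t=cam(p);K=p["mtx"];uv=np.atleast_2d(uv).astype(float)
    d=(np.linalg.inv(K)@np.c_[uv,np.ones(len(uv))].T).T@R
    c=-R.T@t
    s=(z-c[2])/d[:,2]
    return c+d*s[:,None]
def cloud(p):
    R,t=cam(p);K=p["mtx"];D=p["depth"];v,u=np.mgrid[:D.shape[0],:D.shape[1]]
    X=np.stack([(u-K[0,2])/K[0,0]*D,(v-K[1,2])/K[1,1]*D,D],-1)
    return (X-t)@R
def project(p,X):
    R,t=cam(p);c=np.atleast_2d(X)@R.T+t;q=c@p["mtx"].T
    return q[:,:2]/q[:,2:]
def rect(pts):
    (cx,cy),(w,h),a=cv2.minAreaRect((np.asarray(pts)[:,:2]*1000).astype(np.float32))
    if w<h: w,h=h,w;a+=90
    return np.round([cx,cy,w,h],1),(a+90)%180-90
E
python3 - <<'E'
from h import *
p=pickle.load(open("top0.pkl","rb"));C=cloud(p)
hsv=cv2.cvtColor(p["color"],cv2.COLOR_RGB2HSV)
grey=(hsv[...,1]<70)
for n,(l,t,r,b),z0 in [("B",(302,188,345,220),.016),("A",(408,246,444,288),.026)]:
    m=np.zeros(grey.shape,bool);m[t:b,l:r]=grey[t:b,l:r]
    m&=(np.abs(C[...,2]-z0)<.007)
    k,lab,st,ce=cv2.connectedComponentsWithStats(m.astype(np.uint8));i=1+st[1:,4].argmax();m=lab==i
    vv,uu=np.nonzero(m)
    W=plane(p,np.c_[uu,vv],z0)
    print(n,m.sum(),rect(W),W.mean(0),C[m][:,2].mean())
# mat
X=C.reshape(-1,3)
sat=hsv
for n,(l,t,r,b),lo,hi in [("mag mouth",(195,235,255,305),.098,.112),("magbase",(195,230,255,310),.006,.014)]:
    m=np.zeros(grey.shape,bool);m[t:b,l:r]=1
    m&=(C[...,2]>lo)&(C[...,2]<hi);W=C[m]
    print(n,m.sum(),rect(W),W.mean(0))
l,t,r,b=275,235,360,330
m=np.zeros(grey.shape,np.uint8)
bl=cv2.cvtColor(p["color"],cv2.COLOR_RGB2LAB)
print(bl[280,315],bl[280,270],hsv[280,315],hsv[280,270])
E
```

```text
B 455 (array([623.2, -17.8,  63.8,  34. ]), 68.57600402832031) [ 0.62334333 -0.0178646   0.016     ] 0.0160255223220209
A 490 (array([ 492. , -233. ,   63.8,   34.6]), -8.995353698730469) [ 0.49210467 -0.23320903  0.026     ] 0.026050088064463288
mag mouth 311 (array([483. , 190.4,  86.2,  57. ]), -5.8616485595703125) [0.48312496 0.19072213 0.10267481]
magbase 1249 (array([488.6, 192.5, 151.7, 118. ]), 2.524404764175415) [0.48048033 0.18338584 0.00991202]
[118 137 153] [143 135 151] [ 15 128 136] [ 15 105 161]
```

Request:
send_rows:
  deltas:
    - {"dp": [0.8,-0.95,0],"rotation": [0,0,-0.68]}
    - {"dp": [0.8,-0.95,0],"rotation": [0,0,-0.68]}
    - {"dp": [0.8,-0.95,0],"rotation": [0,0,-0.68]}
    - {"dp": [0.8,-0.95,0],"rotation": [0,0,-0.68]}
  fingers: -1
  grip_force: 40

```text
clock: 1.03
position: [0.238, 0.4407, 0.2503]
ee_rot: [0.001, 0.291, 0.957, -0.001]
contact_force: [0.4, -0.2, 0.0]
width: 0.0853
```

Request:
send_rows:
  deltas:
    - {"dp": [0.8,-0.95,0],"rotation": [0,0,-0.68]}
    - {"dp": [0.8,-0.95,0],"rotation": [0,0,-0.68]}
    - {"dp": [0.8,-0.95,0],"rotation": [0,0,-0.68]}
    - {"dp": [0.8,-0.95,0],"rotation": [0,0,-0.68]}

```text
clock: 1.37
position: [0.3345, 0.3267, 0.2506]
ee_rot: [0.001, 0.449, 0.893, -0.0]
contact_force: [-0.1, 0.7, -0.4]
width: 0.0855
```

Request:
send_rows:
  deltas:
    - {"dp": [0.8,-0.95,0],"rotation": [0,0,-0.68]}
    - {"dp": [0.8,-0.95,0],"rotation": [0,0,-0.68]}
    - {"dp": [0.8,-0.95,0],"rotation": [0,0,-0.68]}
    - {"dp": [0.8,-0.95,0],"rotation": [0,0,-0.68]}
    - {"dp": [0.8,-0.95,0],"rotation": [0,0,-0.68]}

```text
clock: 1.78
position: [0.4319, 0.2121, 0.2504]
ee_rot: [0.002, 0.594, 0.804, -0.0]
contact_force: [0.7, 0.4, -0.7]
width: 0.0855
```

```bash
python3 - <<'E'
from rig import monitor, eyes
from h import *
s=monitor.get_state();print(s["clock"],s["position"],s["ee_rot"],s["qd"])
p=eyes.get_image("wrist"); cv2.imwrite("pics/w1.png",p["color"][:,:,::-1]); pickle.dump(p,open("w1.pkl","wb"))
C=cloud(p)
m=(C[...,2]>.1)&(C[...,2]<.11)&(np.abs(C[...,0]-.483)<.06)&(np.abs(C[...,1]-.19)<.06)
print(m.sum(),rect(C[m]) if m.sum() else 0)
t=plane(p,[[320,240]],0);print(t, project(p,[[.483,.190,.105]]))
E
```

```text
1.7833 [0.4318869  0.21211504 0.25044826] [ 1.69462352e-03  5.93977764e-01  8.04479673e-01 -5.92412204e-08] [ 0.0670665  -0.01407036  0.02152686  0.07231947  0.02619065  0.05083284]
2111 (array([480.9, 191.7,  87.1,  56.8]), -6.332740783691406)
[[0.44248136 0.16460298 0.        ]] [[387.72598244 272.74271335]]
```

View pics/w1.png

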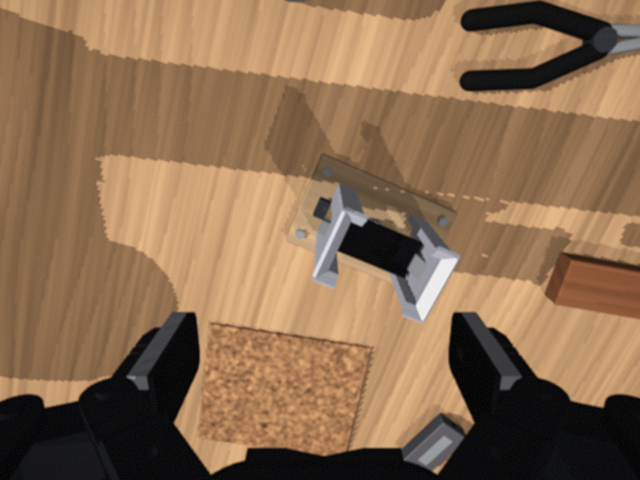

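Request:
send_rows:
  deltas:
    - {"dp": [0.8,-0.95,0],"rotation": [0,0,-0.672]}
    - {"dp": [0.8,-0.95,0],"rotation": [0,0,-0.672]}
    - {"dp": [0.8,-0.95,0],"rotation": [0,0,-0.672]}
    - {"dp": [0.8,-0.95,0],"rotation": [0,0,-0.672]}

```text
clock: 2.17
position: [0.5264, 0.1001, 0.2505]
ee_rot: [0.001, 0.719, 0.695, 0.0]
contact_force: [0.4, 0.7, 0.0]
width: 0.0855
```

Request:
send_rows:
  deltas:
    - {"dp": [0.4,-0.95,-0.5],"rotation": [0,0,-0.672]}
    - {"dp": [0.4,-0.95,-0.5],"rotation": [0,0,-0.672]}
    - {"dp": [0.4,-0.95,-0.5],"rotation": [0,0,-0.672]}
    - {"dp": [0.4,-0.95,-0.5],"rotation": [0,0,-0.672]}
    - {"dp": [0.4,-0.95,-0.5],"rotation": [0,0,-0.672]}
    - {"dp": [0.4,-0.95,-0.5],"rotation": [0,0,-0.672]}

```text
clock: 2.67
position: [0.572, -0.0112, 0.1901]
ee_rot: [-0.001, 0.824, 0.566, -0.0]
contact_force: [0.1, 0.5, -0.8]
width: 0.0851
```

```bash
cat > look.py <<'E'
import sys
from rig import monitor, eyes
from h import *
def state():
    s=monitor.get_state();q=s["ee_rot"]
    R=np.array([2*(q[1]*q[2]-q[0]*q[3]),1-2*(q[1]**2+q[3]**2),2*(q[2]*q[3]+q[0]*q[1])])
    print("t",round(s["clock"],2),"pos",np.round(s["position"]*1000,1),"psi",round(np.degrees(np.arctan2(R[1],R[0])),2),"F",np.round(s["contact_force"],1),"w",round(s["width"]*1000,1),"qd",np.abs(s["qd"]).max().round(3),"q6",round(s["qpos"][5],2));return s
def shot(cam,name):
    p=eyes.get_image(cam); cv2.imwrite(f"pics/{name}.png",p["color"][:,:,::-1]); pickle.dump(p,open(f"{name}.pkl","wb"));return p
def cass(p,xy,ztop,r=.06):
    C=cloud(p);hsv=cv2.cvtColor(p["color"],cv2.COLOR_RGB2HSV)
    m=(np.hypot(C[...,0]-xy[0],C[...,1]-xy[1])<r)&(np.abs(C[...,2]-ztop)<.004)&(hsv[...,1]<70)
    k,lab,st,ce=cv2.connectedComponentsWithStats(m.astype(np.uint8))
    if k<2: print("none");return
    m=lab==1+st[1:,4].argmax();vv,uu=np.nonzero(m)
    print("cass",m.sum(),rect(plane(p,np.c_[uu,vv],ztop)),"z",C[m][:,2].mean().round(4),"px",uu.mean(),vv.mean())
E
python3 - <<'E'
from look import *
state();p=shot("wrist","w2");cass(p,(.623,-.018),.016)
E
```

```text
t 2.67 pos [572.  -11.2 190.1] psi -21.06 F [ 0.1  0.5 -0.8] w 85.1 qd 0.027 q6 0.23
cass 4298 (array([621.8, -15. ,  63.3,  34.1]), 68.6231460571289) z 0.0155 px 394.01163331782226 188.40949278734294
```

View pics/w2.png

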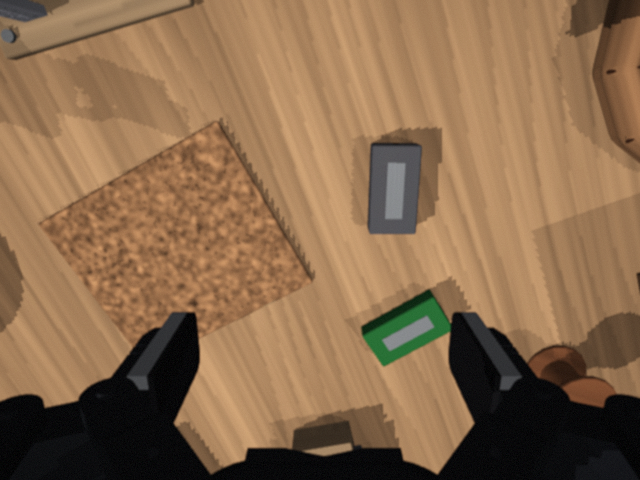

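Request:
send_rows:
  deltas:
    - {"dp": [0.42,-0.04,-0.7],"rotation": [0,0,-0.012]}
    - {"dp": [0.42,-0.04,-0.7],"rotation": [0,0,-0.012]}
    - {"dp": [0.42,-0.04,-0.7],"rotation": [0,0,-0.012]}
    - {"dp": [0.42,-0.04,-0.7],"rotation": [0,0,-0.012]}
    - {"dp": [0.42,-0.04,-0.7],"rotation": [0,0,-0.012]}

```text
clock: 3.13
position: [0.6222, -0.0156, 0.1068]
ee_rot: [-0.001, 0.826, 0.564, -0.0]
contact_force: [-0.4, -0.6, -0.1]
width: 0.0857
```

```bash
python3 - <<'E'
from look import *
state();p=shot("wrist","w3");cass(p,(.622,-.017),.016)
E
```

```text
t 3.13 pos [622.2 -15.6 106.8] psi -21.31 F [-0.4 -0.6 -0.1] w 85.7 qd 0.035 q6 0.23
cass 7199 (array([622.5, -15. ,  63.4,  33.4]), 68.65936279296875) z 0.0154 px 325.55049312404503 245.5674399222114
```

View pics/w3.png

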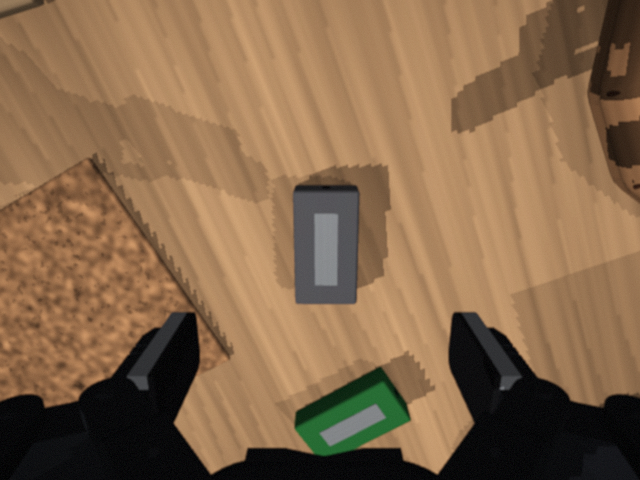

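Request:
send_rows:
  deltas:
    - {"dp": [0,0,-0.7],"rotation": [0,0,0]}
    - {"dp": [0,0,-0.7],"rotation": [0,0,0]}
    - {"dp": [0,0,-0.7],"rotation": [0,0,0]}
    - {"dp": [0,0,-0.7],"rotation": [0,0,0]}
    - {"dp": [0,0,-0.7],"rotation": [0,0,0]}

```text
clock: 3.6
position: [0.6243, -0.0172, 0.0252]
ee_rot: [0.001, 0.826, 0.563, 0.001]
contact_force: [0.4, 0.2, 1.1]
width: 0.0857
```

Request:
send_rows:
  deltas:
    - {"dp": [0,0,0],"rotation": [0,0,0]}
    - {"dp": [0,0,0],"rotation": [0,0,0]}
    - {"dp": [0,0,0],"rotation": [0,0,0]}
    - {"dp": [0,0,0],"rotation": [0,0,0]}
    - {"dp": [0,0,0],"rotation": [0,0,0]}
    - {"dp": [0,0,0],"rotation": [0,0,0]}
    - {"dp": [0,0,0],"rotation": [0,0,0]}
    - {"dp": [0,0,0],"rotation": [0,0,0]}
  fingers: 1
  grip_force: 40

```text
clock: 4.27
position: [0.6237, -0.0173, 0.0237]
ee_rot: [0.001, 0.826, 0.563, 0.001]
contact_force: [-1.5, -0.1, 6.7]
width: 0.033
```

```bash
python3 - <<'E'
from look import *
state();p=shot("wrist","w4")
E
```

```text
t 4.27 pos [623.7 -17.3  23.7] psi -21.43 F [-1.5 -0.1  6.7] w 33.0 qd 0.002 q6 0.23
```

View pics/w4.png

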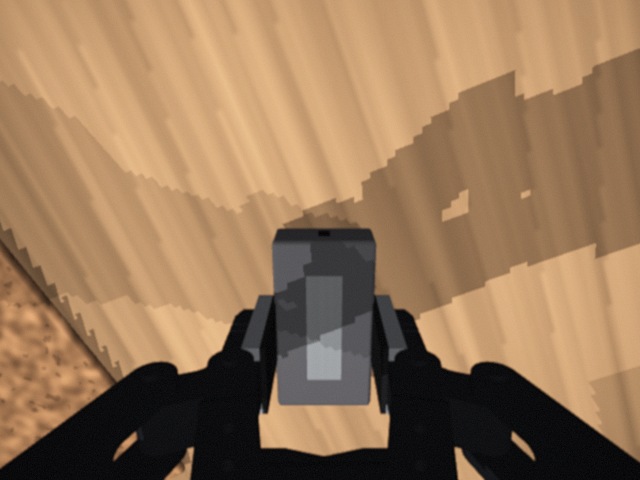

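```bash
python3 - <<'E'
from h import *
p=pickle.load(open("w4.pkl","rb"))
# corners of top face by eye
uv=[[274,241],[374,241],[279,404],[370,404]]
W=plane(p,uv,.016);print(np.round(W*1000,1),W.mean(0)*1000, rect(W))
C=cloud(p);print(C[300,325],C[390,325],C[250,320])
# tcp projection
print(project(p,[[.6237,-.0173,.016],[.6237,-.0173,0.0]]))
E
```

```text
[[620.2  19.4  16. ]
 [649.9   7.7  16. ]
 [597.1 -38.6  16. ]
 [627.8 -50.8  16. ]] [623.75512529 -15.58413552  16.        ] (array([623.9, -15.6,  62.5,  33. ]), 68.44754791259766)
[ 0.62779585 -0.00595069  0.01600618] [ 0.61459623 -0.03963267  0.01530826] [0.63265883 0.01087404 0.0151842 ]
[[325.96033369 331.91933952]
 [325.66413553 309.83455077]]
```

Request:
send_rows:
  deltas:
    - {"dp": [0,0,0.3],"rotation": [0,0,0]}
    - {"dp": [0,0,0.6],"rotation": [0,0,0]}
    - {"dp": [0,0,1],"rotation": [0,0,0]}
    - {"dp": [0,0,1],"rotation": [0,0,0]}

```text
clock: 4.65
position: [0.6269, -0.0177, 0.1496]
ee_rot: [0.004, 0.826, 0.563, 0.005]
contact_force: [1.1, 0.4, -0.6]
width: 0.0325
```

Request:
send_rows:
  deltas:
    - {"dp": [-0.39,0.577,0.4],"rotation": [0,0,-0.869]}
    - {"dp": [-0.39,0.577,0.4],"rotation": [0,0,-0.869]}
    - {"dp": [-0.39,0.577,0.4],"rotation": [0,0,-0.869]}
    - {"dp": [-0.39,0.577,0.4],"rotation": [0,0,-0.869]}

```text
clock: 4.98
position: [0.5749, 0.0547, 0.1927]
ee_rot: [-0.0, 0.929, 0.371, 0.001]
contact_force: [0.6, -0.3, -1.4]
width: 0.0329
```

Request:
send_rows:
  deltas:
    - {"dp": [-0.39,0.577,0],"rotation": [0,0,-0.869]}
    - {"dp": [-0.39,0.577,0],"rotation": [0,0,-0.869]}
    - {"dp": [-0.39,0.577,0],"rotation": [0,0,-0.869]}
    - {"dp": [-0.39,0.577,0],"rotation": [0,0,-0.869]}

```text
clock: 5.32
position: [0.5271, 0.1232, 0.1901]
ee_rot: [-0.0, 0.987, 0.162, -0.001]
contact_force: [0.7, -1.0, -1.3]
width: 0.0333
```

Request:
send_rows:
  deltas:
    - {"dp": [-0.39,0.577,0],"rotation": [0,0,-0.869]}
    - {"dp": [-0.39,0.577,0],"rotation": [0,0,-0.869]}
    - {"dp": [-0.39,0.577,0],"rotation": [0,0,-0.869]}
    - {"dp": [-0.39,0.577,0],"rotation": [0,0,-0.869]}
    - {"dp": [-0.39,0.577,0],"rotation": [0,0,-0.869]}
    - {"dp": [-0.39,0.577,0],"rotation": [0,0,-0.869]}

```text
clock: 5.82
position: [0.4823, 0.1905, 0.1901]
ee_rot: [0.0, 0.999, -0.052, -0.0]
contact_force: [1.2, 0.0, 0.3]
width: 0.0329
```

```bash
python3 - <<'E'
from look import *
state();p=shot("wrist","w5");state()
C=cloud(p)
m=(C[...,2]>.1)&(C[...,2]<.11)&(np.abs(C[...,0]-.483)<.06)&(np.abs(C[...,1]-.19)<.06)
print(m.sum(),rect(C[m]) if m.sum() else 0)
p=shot("scene","s5")
c=p["color"][170:310,340:480,::-1];cv2.imwrite("pics/s5c.png",cv2.resize(c,(560,560),interpolation=cv2.INTER_CUBIC))
E
```

```text
t 5.82 pos [482.3 190.5 190.1] psi -95.97 F [1.2 0.  0.3] w 32.9 qd 0.013 q6 1.92
t 5.87 pos [482.5 190.3 190.1] psi -96.01 F [ 1.1 -1.  -0.1] w 32.5 qd 0.009 q6 1.92
1948 (array([515.1, 188.5,  56.4,  17.4]), 83.5000991821289)
```

View pics/w5.png

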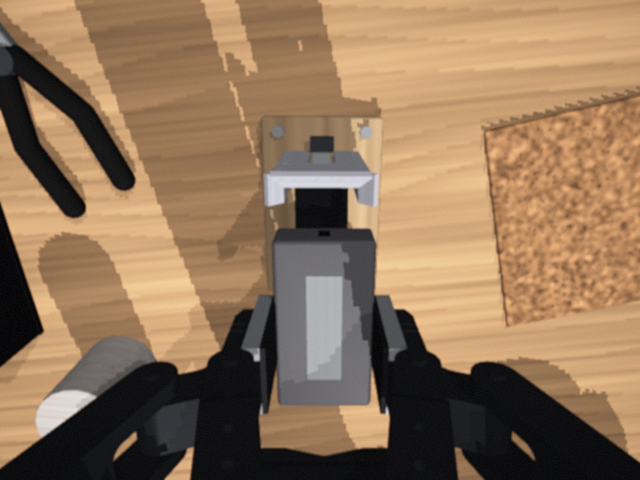

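View pics/s5c.png

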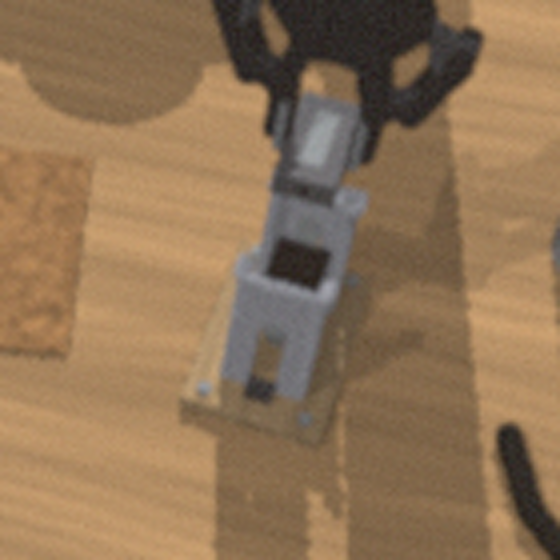

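```bash
python3 - <<'E'
from h import *
p=pickle.load(open("w5.pkl","rb"));C=cloud(p)
uv=[[274,241],[374,241],[279,404],[370,404]]
W=plane(p,uv,.1825);print("cass wrist",rect(W), C[300,325],C[380,325])
m=(C[...,2]>.1)&(C[...,2]<.11)&(np.abs(C[...,0]-.483)<.06)&(np.abs(C[...,1]-.19)<.06)
vv,uu=np.nonzero(m);print(uu.min(),uu.max(),vv.min(),vv.max())
W=plane(p,np.c_[uu,vv],.105);print(rect(W))
a=np.radians(-6.1);e=np.array([np.cos(a),np.sin(a)]);n=np.array([-e[1],e[0]])
print("far edge along",(W[:,:2]@e).max()*1000,(W[:,:2]@n).min()*1000,(W[:,:2]@n).max()*1000)
s=pickle.load(open("s5.pkl","rb"));C=cloud(s)
hsv=cv2.cvtColor(s["color"],cv2.COLOR_RGB2HSV)
m=(C[...,2]>.099)&(C[...,2]<.111)&(np.abs(C[...,0]-.483)<.07)&(np.abs(C[...,1]-.19)<.06)
print("scene mag",m.sum(),rect(C[m]))
m=(C[...,2]>.177)&(C[...,2]<.188)&(np.abs(C[...,0]-.483)<.05)&(np.abs(C[...,1]-.19)<.04)&(hsv[...,1]<70)&(hsv[...,2]>70)
print("scene cass",m.sum(),rect(C[m]))
for nm,P in [("wrist480.5,192",(480.5,192)),("top",(483,190.4))]:
    c=np.array(P)/1000
    X=[np.r_[c+sx*.044*e+sy*.029*n,.105] for sx in(-1,1) for sy in(-1,1)]
    print(nm,project(s,X).round(1).tolist(),project(p,X).round(1).tolist())
E
```

```text
cass wrist (array([483.6, 189.9,  62.4,  33. ]), -6.013572692871094) [0.49321788 0.18872756 0.18101685] [0.46130793 0.19204947 0.18059118]
263 377 172 206
(array([515.3, 188.5,  55.7,  16.9]), 83.9978256225586)
far edge along 500.8590515622586 214.3212868328216 269.9828827630263
scene mag 134 (array([481.6, 193.5,  87.7,  55.4]), -6.348625183105469)
scene cass 378 (array([484.6, 190.6,  64.5,  46.7]), -6.034599304199219)
wrist480.5,192 [[407.4, 209.8], [432.2, 216.8], [396.7, 237.5], [422.6, 245.2]] [[374.0, 331.8], [267.6, 331.7], [380.8, 171.0], [260.7, 170.7]]
top [[406.6, 210.4], [431.3, 217.5], [395.8, 238.2], [421.7, 245.9]] [[376.6, 327.5], [269.8, 327.4], [383.7, 165.5], [263.2, 165.2]]
```

Request:
send_rows:
  deltas:
    - {"dp": [-0.026,0.02,-0.4],"rotation": [0,0,-0.002]}
    - {"dp": [-0.026,0.02,-0.4],"rotation": [0,0,-0.002]}
    - {"dp": [-0.026,0.02,-0.4],"rotation": [0,0,-0.002]}
    - {"dp": [-0.026,0.02,-0.4],"rotation": [0,0,-0.002]}

```text
clock: 6.25
position: [0.4796, 0.1926, 0.1424]
ee_rot: [0.0, 0.999, -0.054, -0.0]
contact_force: [0.4, 0.8, 0.1]
width: 0.0329
```

```bash
python3 - <<'E'
from look import *
state();p=shot("wrist","w6");C=cloud(p)
m=(C[...,2]>.1)&(C[...,2]<.11)&(np.abs(C[...,0]-.483)<.06)&(np.abs(C[...,1]-.19)<.06)
vv,uu=np.nonzero(m);W=plane(p,np.c_[uu,vv],.105);print(rect(W))
p=shot("scene","s6");state()
c=p["color"][170:310,340:480,::-1];cv2.imwrite("pics/s6c.png",cv2.resize(c,(560,560),interpolation=cv2.INTER_CUBIC))
E
```

```text
t 6.25 pos [479.6 192.6 142.4] psi -96.17 F [0.4 0.8 0.1] w 32.9 qd 0.035 q6 1.93
(array([482.1, 192.1,  84.3,  55.5]), -6.2217559814453125)
t 6.35 pos [480.7 192.9 143.6] psi -96.18 F [-0.1 -0.2 -0.1] w 32.6 qd 0.008 q6 1.93
```

View pics/w6.png

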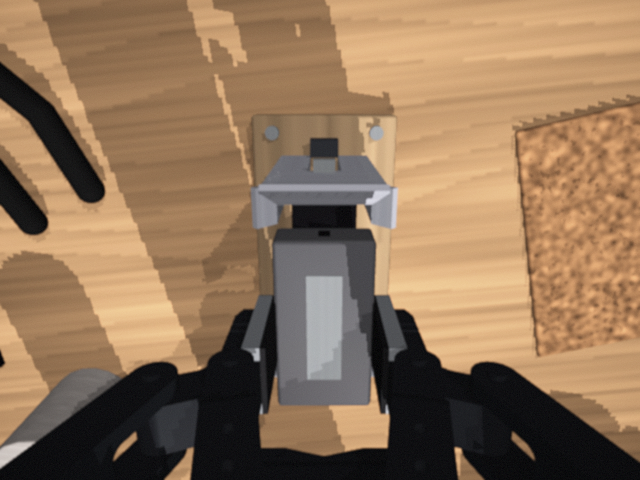

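View pics/s6c.png

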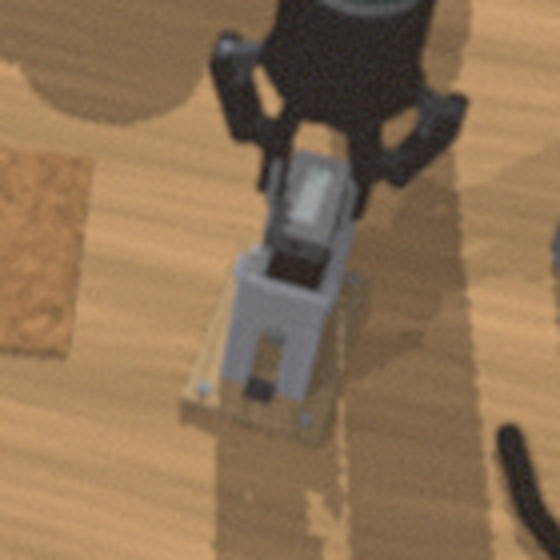

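Request:
send_rows:
  deltas:
    - {"dp": [-0.007,-0.003,-0.08],"rotation": [0,0,0]}
    - {"dp": [-0.007,-0.003,-0.11],"rotation": [0,0,0]}
    - {"dp": [-0.007,-0.003,-0.14],"rotation": [0,0,0]}
    - {"dp": [-0.007,-0.003,-0.17],"rotation": [0,0,0]}
    - {"dp": [-0.007,-0.003,-0.2],"rotation": [0,0,0]}
    - {"dp": [-0.007,-0.003,-0.2],"rotation": [0,0,0]}

```text
clock: 6.85
position: [0.4785, 0.1925, 0.1177]
ee_rot: [0.0, 0.999, -0.054, -0.0]
contact_force: [0.6, 0.6, -1.0]
width: 0.0327
```

```bash
python3 - <<'E'
from look import *
p=shot("scene","s7");p=shot("wrist","w7");state();C=cloud(p)
p=pickle.load(open("s7.pkl","rb"))
c=p["color"][170:310,340:480,::-1];cv2.imwrite("pics/s7c.png",cv2.resize(c,(560,560),interpolation=cv2.INTER_CUBIC))
E
```

```text
t 6.95 pos [478.6 192.6 118.2] psi -96.17 F [ 0.2 -0.1  0.3] w 32.9 qd 0.006 q6 1.93
```

View pics/w7.png

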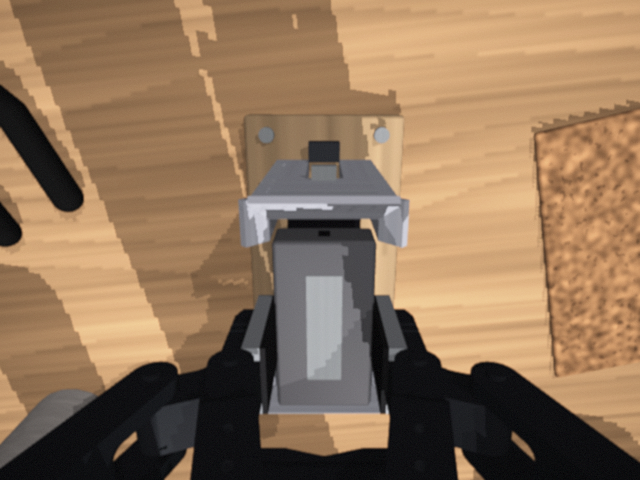

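View pics/s7c.png

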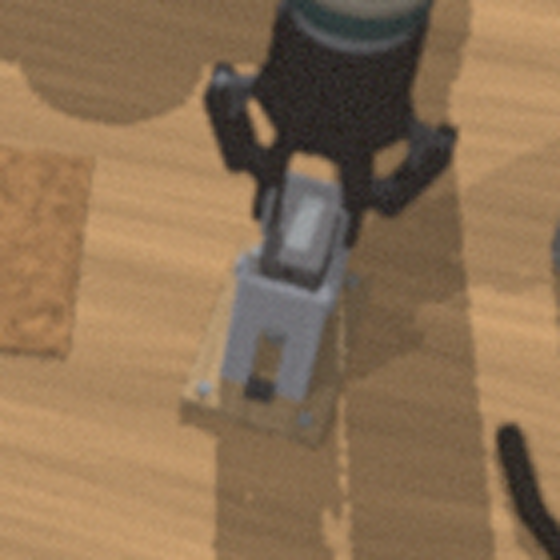

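Request:
send_rows:
  deltas:
    - {"dp": [0,0,-0.03],"rotation": [0,0,0]}
    - {"dp": [0,0,-0.06],"rotation": [0,0,0]}
    - {"dp": [0,0,-0.09],"rotation": [0,0,0]}
    - {"dp": [0,0,-0.12],"rotation": [0,0,0]}
    - {"dp": [0,0,-0.12],"rotation": [0,0,0]}
    - {"dp": [0,0,-0.12],"rotation": [0,0,0]}

```text
clock: 7.45
position: [0.4785, 0.1925, 0.1036]
ee_rot: [0.0, 0.999, -0.054, -0.0]
contact_force: [0.6, 0.5, -1.3]
width: 0.0327
```

Request:
send_rows:
  deltas:
    - {"dp": [0,0,-0.015],"rotation": [0,0,0]}
    - {"dp": [0,0,-0.03],"rotation": [0,0,0]}
    - {"dp": [0,0,-0.045],"rotation": [0,0,0]}
    - {"dp": [0,0,-0.045],"rotation": [0,0,0]}
    - {"dp": [0,0,-0.045],"rotation": [0,0,0]}

```text
clock: 7.87
position: [0.4785, 0.1925, 0.0984]
ee_rot: [0.0, 0.999, -0.054, -0.0]
contact_force: [1.0, -0.7, -1.0]
width: 0.0329
```

Request:
send_rows:
  deltas:
    - {"dp": [0,0,-0.01],"rotation": [0,0,0]}
    - {"dp": [0,0,-0.02],"rotation": [0,0,0]}
    - {"dp": [0,0,-0.025],"rotation": [0,0,0]}
    - {"dp": [0,0,-0.025],"rotation": [0,0,0]}
    - {"dp": [0,0,-0.025],"rotation": [0,0,0]}

```text
clock: 8.28
position: [0.4785, 0.1926, 0.0955]
ee_rot: [0.0, 0.999, -0.054, -0.0]
contact_force: [0.1, -0.6, -1.2]
width: 0.0328
```

Request:
send_rows:
  deltas:
    - {"dp": [0,0,-0.01],"rotation": [0,0,0]}
    - {"dp": [0,0,-0.02],"rotation": [0,0,0]}
    - {"dp": [0,0,-0.02],"rotation": [0,0,0]}
    - {"dp": [0,0,-0.02],"rotation": [0,0,0]}

```text
clock: 8.62
position: [0.4786, 0.1926, 0.093]
ee_rot: [0.0, 0.999, -0.054, -0.0]
contact_force: [0.7, -0.6, -2.3]
width: 0.0329
```

```bash
python3 - <<'E'
from look import *
p=shot("scene","s8");p=shot("wrist","w8");state()
p=pickle.load(open("s8.pkl","rb"))
c=p["color"][170:310,340:480,::-1];cv2.imwrite("pics/s8c.png",cv2.resize(c,(560,560),interpolation=cv2.INTER_CUBIC))
E
```

```text
t 8.72 pos [478.5 192.6  93.1] psi -96.17 F [ 0.8 -0.  -0.6] w 32.9 qd 0.001 q6 1.93
```

View pics/w8.png

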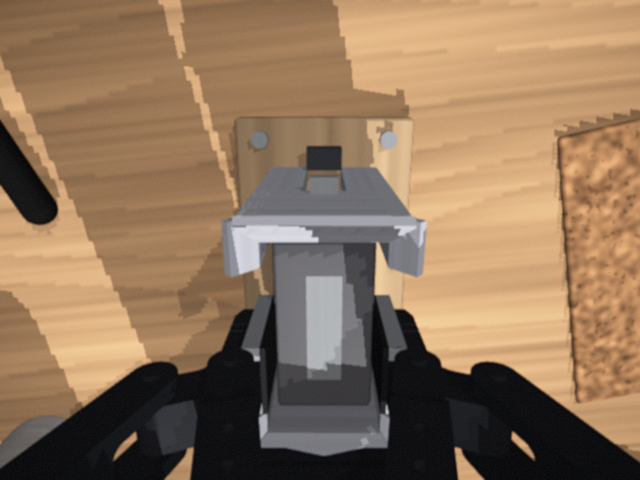

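View pics/s8c.png

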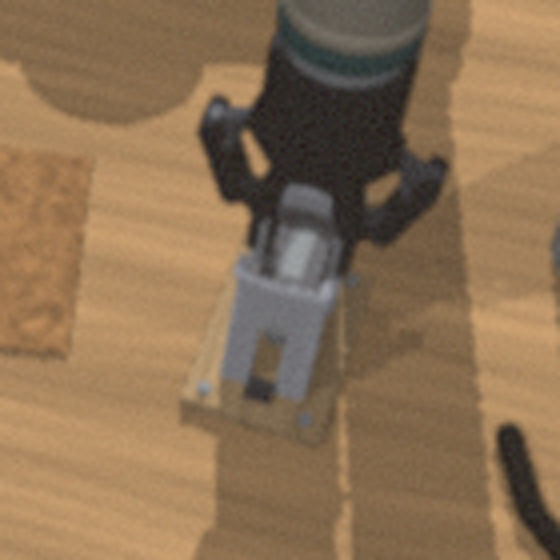

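Request:
send_rows:
  deltas:
    - {"dp": [0,0,-0.012],"rotation": [0,0,0]}
    - {"dp": [0,0,-0.024],"rotation": [0,0,0]}
    - {"dp": [0,0,-0.024],"rotation": [0,0,0]}
    - {"dp": [0,0,-0.024],"rotation": [0,0,0]}

```text
clock: 9.05
position: [0.4786, 0.1926, 0.0901]
ee_rot: [0.0, 0.999, -0.054, 0.0]
contact_force: [0.2, 0.5, -0.5]
width: 0.0326
```

```bash
python3 - <<'E'
from look import *
p=shot("wrist","w9");s=state();C=cloud(p)
for v in (260,300,340,380): print(C[v,300].round(4),C[v,325].round(4),C[v,350].round(4))
print("mouth top",C[230:260,235:255,2].max(), np.percentile(C[215:224,240:420,2],[50,90]))
q=pickle.load(open("w8.pkl","rb"));C=cloud(q);print(C[300,325],C[340,325])
E
```

```text
t 9.1 pos [478.6 192.5  90.2] psi -96.17 F [ 2.   1.2 -0.3] w 33.0 qd 0.002 q6 1.93
[0.505  0.1972 0.0818] [0.5042 0.1891 0.0821] [0.5032 0.181  0.0817]
[0.4911 0.1989 0.0825] [0.4896 0.1907 0.0814] [0.4893 0.1823 0.0824]
[0.4765 0.2007 0.0833] [0.4753 0.1922 0.0828] [0.4733 0.1837 0.0811]
[0.4594 0.2029 0.0818] [0.459  0.194  0.0825] [0.4573 0.1851 0.0816]
mouth top 0.21306436441586532 [0.09763609 0.10324023]
[0.49007378 0.19062006 0.08517045] [0.47506371 0.19223702 0.08539142]
```

View pics/w9.png

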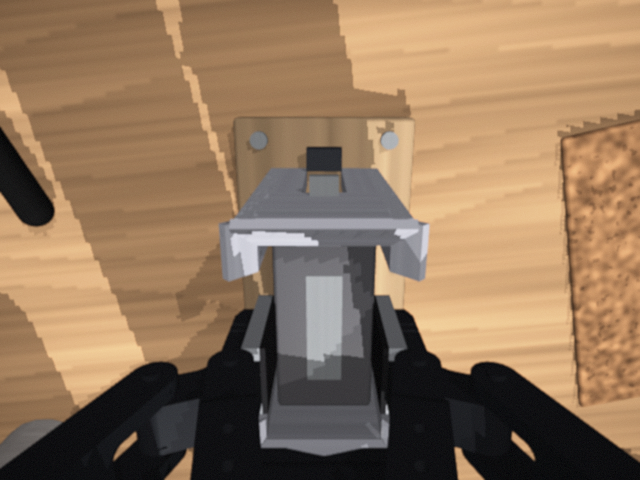

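Request:
send_rows:
  deltas:
    - {"dp": [0,0,0],"rotation": [0,0,0]}
    - {"dp": [0,0,0],"rotation": [0,0,0]}
    - {"dp": [0,0,0],"rotation": [0,0,0]}
    - {"dp": [0,0,0],"rotation": [0,0,0]}
    - {"dp": [0,0,0],"rotation": [0,0,0]}
    - {"dp": [0,0,0],"rotation": [0,0,0]}
  fingers: -1

```text
clock: 9.6
position: [0.4785, 0.1926, 0.0903]
ee_rot: [0.0, 0.999, -0.054, -0.0]
contact_force: [-0.5, -1.1, 0.2]
width: 0.0854
```

Request:
send_rows:
  deltas:
    - {"dp": [0,0,0.5],"rotation": [0,0,0]}
    - {"dp": [0,0,0.5],"rotation": [0,0,0]}
    - {"dp": [0,0,0.5],"rotation": [0,0,0]}
    - {"dp": [0,0,0.5],"rotation": [0,0,0]}

```text
clock: 9.93
position: [0.4792, 0.1928, 0.1513]
ee_rot: [-0.0, 0.999, -0.054, 0.001]
contact_force: [0.1, -0.4, -0.5]
width: 0.0854
```

```bash
python3 - <<'E'
from look import *
p=shot("wrist","w10");s=state();C=cloud(p)
for v in (260,300,340,380,420): print(C[v,300].round(4),C[v,325].round(4),C[v,350].round(4))
p=shot("scene","s10")
c=p["color"][170:310,340:480,::-1];cv2.imwrite("pics/s10c.png",cv2.resize(c,(560,560),interpolation=cv2.INTER_CUBIC))
E
```

```text
t 9.98 pos [478.2 192.5 150.1] psi -96.17 F [-0.6 -0.4  0.2] w 85.5 qd 0.028 q6 1.93
[0.4829 0.2035 0.0825] [0.4818 0.1917 0.0831] [0.4799 0.1799 0.0816]
[0.4617 0.2062 0.0818] [0.4607 0.1939 0.0824] [0.4589 0.1817 0.0815]
[0.4482 0.2071 0.0963] [0.4468 0.1954 0.0961] [0.4451 0.1838 0.0953]
[ 0.3564  0.2238 -0.0004] [ 0.3544  0.2052 -0.0004] [3.527e-01 1.866e-01 1.000e-04]
[ 0.3196  0.2284 -0.0013] [ 3.185e-01  2.091e-01 -2.000e-04] [3.166e-01 1.899e-01 1.000e-04]
```

View pics/w10.png

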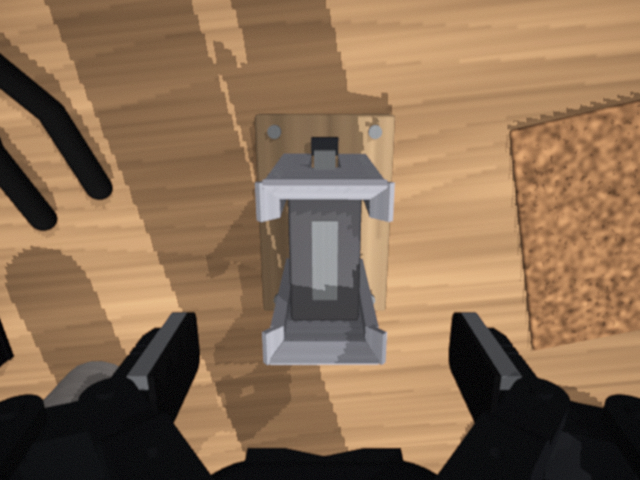

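View pics/s10c.png

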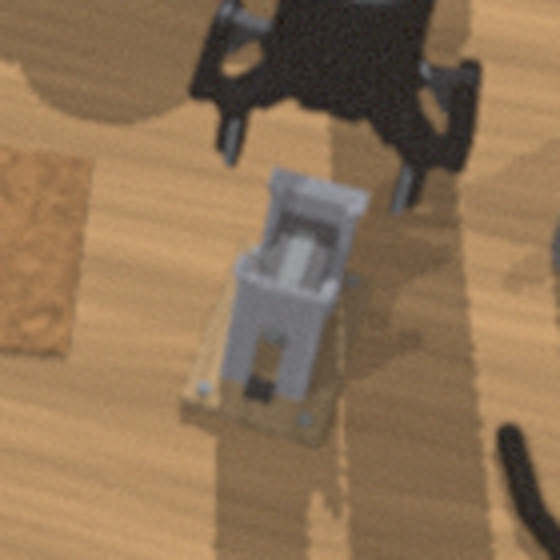

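```bash
python3 - <<'E'
from h import *
p=pickle.load(open("w10.pkl","rb"));C=cloud(p)
m=(C[...,2]>.101)&(C[...,2]<.109)&(np.abs(C[...,0]-.483)<.06)&(np.abs(C[...,1]-.19)<.035)
vv,uu=np.nonzero(m);W=plane(p,np.c_[uu,vv],.105);print(rect(W),uu.min(),uu.max(),vv.min(),vv.max())
uv=[[290,201],[360,201],[294,320],[360,320]]
print(rect(plane(p,uv,.082)))
E
```

```text
(array([481.7, 192.1,  85.1,  55.5]), -6.2718353271484375) 255 394 180 365
(array([479.7, 191.1,  61.1,  32.9]), -5.661994934082031)
```

Request:
send_rows:
  deltas:
    - {"dp": [0,0,0],"rotation": [0,0,0]}
    - {"dp": [0,0,0],"rotation": [0,0,0]}
    - {"dp": [0,0,0],"rotation": [0,0,0]}
    - {"dp": [0,0,0],"rotation": [0,0,0]}
    - {"dp": [0,0,0],"rotation": [0,0,0]}
    - {"dp": [0,0,0],"rotation": [0,0,0]}
    - {"dp": [0,0,0],"rotation": [0,0,0]}
    - {"dp": [0,0,0],"rotation": [0,0,0]}
  fingers: 1

```text
clock: 10.7
position: [0.4786, 0.1926, 0.1503]
ee_rot: [0.0, 0.999, -0.054, 0.0]
contact_force: [0.3, -0.3, -0.3]
width: -0.0002
```

```bash
python3 - <<'E'
from look import *
p=shot("wrist","w11");s=state()
E
```

```text
t 10.75 pos [478.6 192.6 150.3] psi -96.17 F [-0.3  0.5  0. ] w 0.4 qd 0.002 q6 1.93
```

View pics/w11.png

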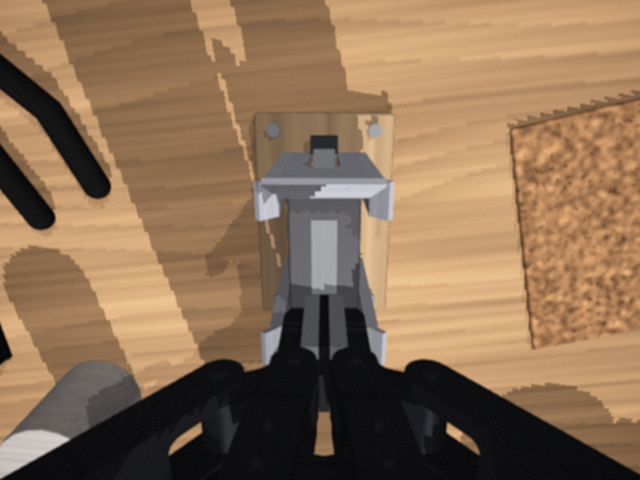

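Request:
send_rows:
  deltas:
    - {"dp": [0.018,-0.003,-0.32],"rotation": [0,0,0]}
    - {"dp": [0.018,-0.003,-0.32],"rotation": [0,0,0]}
    - {"dp": [0.018,-0.003,-0.32],"rotation": [0,0,0]}
    - {"dp": [0.018,-0.003,-0.32],"rotation": [0,0,0]}

```text
clock: 11.08
position: [0.4809, 0.1923, 0.1124]
ee_rot: [0.0, 0.999, -0.054, 0.0]
contact_force: [-0.6, -0.5, 0.9]
width: -0.0003
```

Request:
send_rows:
  deltas:
    - {"dp": [0,0,-0.02],"rotation": [0,0,0]}
    - {"dp": [0,0,-0.04],"rotation": [0,0,0]}
    - {"dp": [0,0,-0.06],"rotation": [0,0,0]}
    - {"dp": [0,0,-0.08],"rotation": [0,0,0]}
    - {"dp": [0,0,-0.08],"rotation": [0,0,0]}

```text
clock: 11.5
position: [0.4804, 0.1922, 0.1021]
ee_rot: [0.0, 0.999, -0.054, -0.0]
contact_force: [-0.2, -0.8, 0.4]
width: 0.0002
```

Request:
send_rows:
  deltas:
    - {"dp": [0,0,-0.02],"rotation": [0,0,0]}
    - {"dp": [0,0,-0.04],"rotation": [0,0,0]}
    - {"dp": [0,0,-0.06],"rotation": [0,0,0]}
    - {"dp": [0,0,-0.08],"rotation": [0,0,0]}
    - {"dp": [0,0,-0.08],"rotation": [0,0,0]}

```text
clock: 11.92
position: [0.4808, 0.1922, 0.0926]
ee_rot: [0.0, 0.999, -0.054, 0.0]
contact_force: [-1.0, 0.5, 3.5]
width: 0.0
```

```bash
python3 - <<'E'
from look import *
p=shot("wrist","w12");s=state();C=cloud(p)
for v in (240,260,280,300): print(C[v,300].round(4),C[v,325].round(4),C[v,350].round(4))
E
```

```text
t 11.97 pos [480.8 192.2  92.7] psi -96.17 F [-0.7 -0.1  3.7] w 0.3 qd 0.005 q6 1.92
[0.5197 0.1944 0.1013] [0.5191 0.1875 0.1018] [0.5187 0.1806 0.1029]
[0.5029 0.198  0.0727] [0.5019 0.1892 0.0728] [0.5007 0.1804 0.0721]
[0.4957 0.1989 0.0737] [0.4943 0.19   0.0727] [0.493  0.1811 0.072 ]
[0.4877 0.1999 0.0734] [0.491  0.1904 0.0821] [0.4853 0.1818 0.0725]
```

View pics/w12.png

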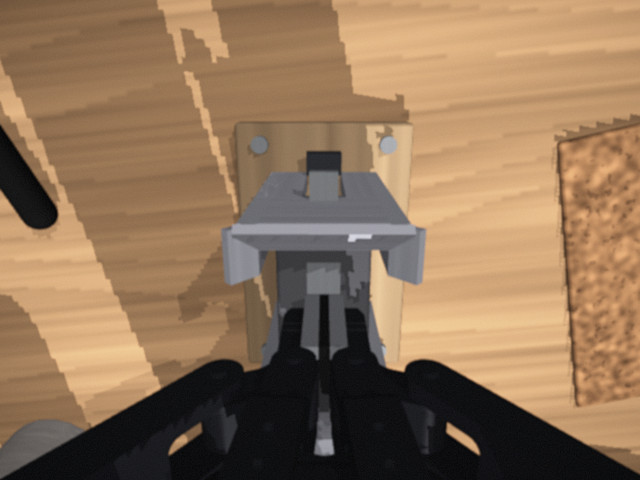

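Request:
send_rows:
  deltas:
    - {"dp": [0,0,-0.02],"rotation": [0,0,0]}
    - {"dp": [0,0,-0.04],"rotation": [0,0,0]}
    - {"dp": [0,0,-0.06],"rotation": [0,0,0]}
    - {"dp": [0,0,-0.08],"rotation": [0,0,0]}
    - {"dp": [0,0,-0.08],"rotation": [0,0,0]}

```text
clock: 12.38
position: [0.4808, 0.1922, 0.0828]
ee_rot: [0.0, 0.999, -0.054, 0.0]
contact_force: [-1.1, -0.0, 5.1]
width: 0.0001
```

Request:
send_rows:
  deltas:
    - {"dp": [0,0,-0.02],"rotation": [0,0,0]}
    - {"dp": [0,0,-0.04],"rotation": [0,0,0]}
    - {"dp": [0,0,-0.055],"rotation": [0,0,0]}
    - {"dp": [0,0,-0.055],"rotation": [0,0,0]}
    - {"dp": [0,0,-0.055],"rotation": [0,0,0]}

```text
clock: 12.8
position: [0.4808, 0.1922, 0.0766]
ee_rot: [0.0, 0.999, -0.054, 0.0]
contact_force: [-0.8, 0.4, 5.0]
width: 0.0005
```

```bash
python3 - <<'E'
from look import *
p=shot("wrist","w13");s=state();C=cloud(p)
for v in (240,260,280,290): print(C[v,300].round(4),C[v,325].round(4),C[v,350].round(4))
E
```

```text
t 12.85 pos [480.8 192.3  76.6] psi -96.17 F [-1.7 -0.4  6.2] w 0.1 qd 0.002 q6 1.92
[0.5233 0.1934 0.0965] [0.5226 0.1871 0.0963] [0.5215 0.1808 0.095 ]
[0.5206 0.1933 0.1033] [0.5196 0.1875 0.1023] [0.5186 0.1815 0.1015]
[0.4958 0.1989 0.058 ] [0.4946 0.19   0.0574] [0.4932 0.1811 0.0565]
[0.4912 0.1995 0.0564] [0.4902 0.1905 0.0564] [0.4893 0.1815 0.0564]
```

View pics/w13.png

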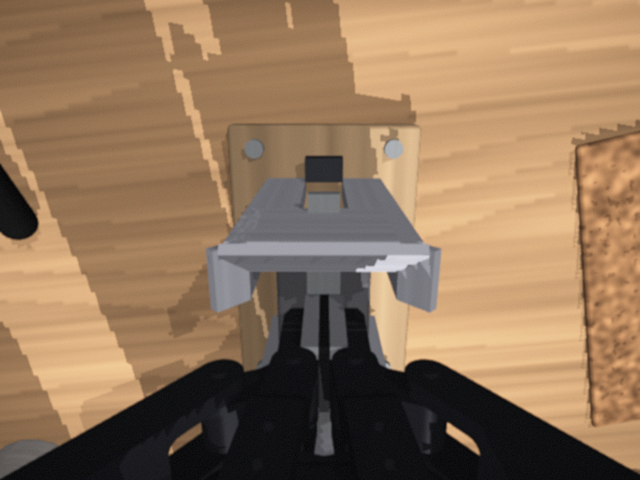

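Request:
send_rows:
  deltas:
    - {"dp": [0,0,-0.014],"rotation": [0,0,0]}
    - {"dp": [0,0,-0.014],"rotation": [0,0,0]}
    - {"dp": [0,0,-0.014],"rotation": [0,0,0]}
    - {"dp": [0,0,0.03],"rotation": [0,0,0]}
    - {"dp": [0,0,0.06],"rotation": [0,0,0]}
    - {"dp": [0,0,0.1],"rotation": [0,0,0]}
    - {"dp": [0,0,0.3],"rotation": [0,0,0]}
    - {"dp": [0,0,0.6],"rotation": [0,0,0]}
    - {"dp": [0,0,0.9],"rotation": [0,0,0]}
    - {"dp": [0,0,0.9],"rotation": [0,0,0]}
    - {"dp": [0,0,0.9],"rotation": [0,0,0]}

```text
clock: 13.77
position: [0.482, 0.1926, 0.1867]
ee_rot: [-0.001, 0.999, -0.054, 0.002]
contact_force: [-0.7, -0.2, -0.5]
width: 0.0
```

Request:
send_rows:
  deltas:
    - {"dp": [0,0,0.0],"rotation": [0,0,0]}
    - {"dp": [0,0,0],"rotation": [0,0,0]}
    - {"dp": [0,0,0],"rotation": [0,0,0]}
  fingers: -1

```text
clock: 14.02
position: [0.4796, 0.1919, 0.1829]
ee_rot: [0.001, 0.999, -0.054, -0.002]
contact_force: [0.5, 0.1, 0.4]
width: 0.0357
```

```bash
python3 - <<'E'
from look import *
p=shot("wrist","w14");s=state();C=cloud(p)
for v in (220,240,260,280,300): print(C[v,300].round(4),C[v,325].round(4),C[v,350].round(4))
t=shot("top","t14")
from rig import models
r=models.find_in("mat",t);print(r[:2])
hsv=cv2.cvtColor(t["color"],cv2.COLOR_RGB2HSV)
cass(t,(.492,-.233),.026)
# mat corners from top0 crop (3x, offset 190,140; v scale 600/220)
cr=np.array([[274,299],[464,281],[491,485],[299,503]],float);uv=np.c_[190+cr[:,0]/3,140+cr[:,1]*220/600]
W=plane(t,uv,.004);print(W.round(4),rect(W))
E
```

```text
t 14.07 pos [479.8 192.  183. ] psi -96.17 F [-0.8  0.4 -1.1] w 42.9 qd 0.006 q6 1.92
[0.4876 0.2047 0.0611] [0.4863 0.19   0.0621] [0.4842 0.1754 0.0605]
[0.4752 0.2062 0.0611] [0.4741 0.1913 0.0625] [0.4718 0.1765 0.0606]
[0.4625 0.2078 0.0611] [0.4614 0.1927 0.0623] [0.4588 0.1777 0.06  ]
[0.4487 0.2097 0.0594] [0.4506 0.1939 0.0675] [0.4447 0.1788 0.058 ]
[0.4485 0.2083 0.0867] [0.4463 0.1944 0.0853] [0.4453 0.1804 0.0863]
[{'box': [276.4, 242.1, 350.4, 324.9], 'score': 0.8}, {'box': [214.2, 256.1, 232.4, 283.4], 'score': 0.34}]
cass 446 (array([ 492.3, -233.2,   63.9,   34.7]), -9.432121276855469) z 0.0262 px 423.32959641255604 265.88789237668163
[[ 0.5272  0.069   0.004 ]
 [ 0.5422 -0.068   0.004 ]
 [ 0.382  -0.0873  0.004 ]
 [ 0.3673  0.0491  0.004 ]] (array([454.6,  -9.2, 162.8, 137.8]), 6.882716178894043)
```

View pics/w14.png

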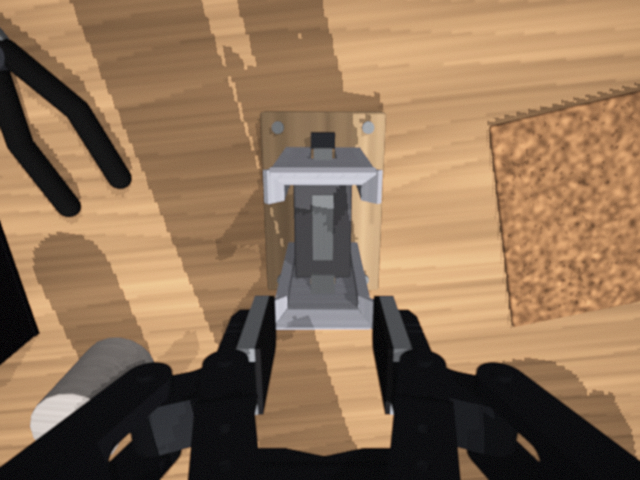

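Request:
send_rows:
  deltas:
    - {"dp": [0.02,-0.88,0],"rotation": [0,0,0.759]}
    - {"dp": [0.02,-0.88,0],"rotation": [0,0,0.759]}
    - {"dp": [0.02,-0.88,0],"rotation": [0,0,0.759]}
    - {"dp": [0.02,-0.88,0],"rotation": [0,0,0.759]}
  fingers: -1

```text
clock: 14.5
position: [0.4829, 0.0823, 0.1839]
ee_rot: [0.002, 0.991, 0.136, -0.001]
contact_force: [-0.6, 0.3, 0.8]
width: 0.0854
```

Request:
send_rows:
  deltas:
    - {"dp": [0.02,-0.88,0],"rotation": [0,0,0.759]}
    - {"dp": [0.02,-0.88,0],"rotation": [0,0,0.759]}
    - {"dp": [0.02,-0.88,0],"rotation": [0,0,0.759]}
    - {"dp": [0.02,-0.88,0],"rotation": [0,0,0.759]}

```text
clock: 14.83
position: [0.4858, -0.0237, 0.1841]
ee_rot: [0.002, 0.947, 0.32, -0.001]
contact_force: [0.2, 0.5, 0.2]
width: 0.0854
```

Request:
send_rows:
  deltas:
    - {"dp": [0.02,-0.88,0],"rotation": [0,0,0.759]}
    - {"dp": [0.02,-0.88,0],"rotation": [0,0,0.759]}
    - {"dp": [0.02,-0.88,0],"rotation": [0,0,0.759]}
    - {"dp": [0.02,-0.88,0],"rotation": [0,0,0.759]}

```text
clock: 15.17
position: [0.4886, -0.13, 0.1841]
ee_rot: [0.002, 0.87, 0.493, -0.001]
contact_force: [0.5, -0.9, -0.3]
width: 0.0857
```

Request:
send_rows:
  deltas:
    - {"dp": [0.02,-0.88,-0.2],"rotation": [0,0,0.759]}
    - {"dp": [0.02,-0.88,-0.2],"rotation": [0,0,0.759]}
    - {"dp": [0.02,-0.88,-0.2],"rotation": [0,0,0.759]}
    - {"dp": [0.02,-0.88,-0.2],"rotation": [0,0,0.759]}
    - {"dp": [0.02,-0.88,-0.2],"rotation": [0,0,0.759]}
    - {"dp": [0.02,-0.88,-0.2],"rotation": [0,0,0.759]}

```text
clock: 15.67
position: [0.4899, -0.2296, 0.1599]
ee_rot: [-0.001, 0.762, 0.647, 0.0]
contact_force: [0.4, 0.8, -0.2]
width: 0.0854
```

```bash
python3 - <<'E'
from look import *
s=state();p=shot("wrist","w15");state();cass(p,(.490,-.231),.026)
E
```

```text
t 15.67 pos [ 489.9 -229.6  159.9] psi -9.31 F [ 0.4  0.8 -0.2] w 85.4 qd 0.021 q6 -0.41
t 15.72 pos [ 490.  -229.2  160.3] psi -9.25 F [0.1 0.1 0.1] w 85.5 qd 0.014 q6 -0.41
cass 5314 (array([ 490.9, -230.8,   63.2,   34.4]), -9.309043884277344) z 0.0254 px 327.47610086563793 227.84587881068876
```

View pics/w15.png

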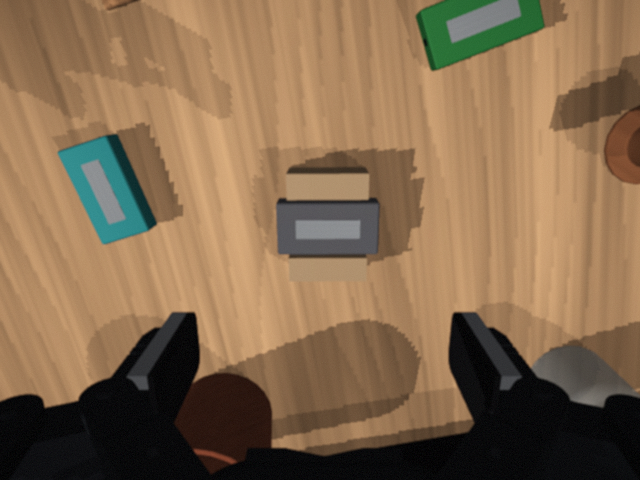

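```bash
python3 - <<'E'
from h import *
t=pickle.load(open("t14.pkl","rb"));C=cloud(t)
for n,(u,v) in {"pot":(500,315),"jar":(502,187),"spool":(415,168)}.items():
    m=(C[...,2]>.03)&(np.hypot(C[...,0]-C[v,u,0],C[...,1]-C[v,u,1])<.09)
    vv,uu=np.nonzero(m);W=C[m];print(n,W[:,:2].min(0).round(3),W[:,:2].max(0).round(3),W[:,2].max().round(3))
E
```

```text
pot [ 0.341 -0.488] [ 0.473 -0.332] 0.09
jar [ 0.572 -0.475] [ 0.679 -0.358] 0.087
spool [ 0.676 -0.256] [ 0.788 -0.179] 0.116
```

Request:
send_rows:
  deltas:
    - {"dp": [0.006,-0.009,-0.55],"rotation": [0,0,0]}
    - {"dp": [0.006,-0.009,-0.55],"rotation": [0,0,0]}
    - {"dp": [0.006,-0.009,-0.55],"rotation": [0,0,0]}
    - {"dp": [0.006,-0.009,-0.55],"rotation": [0,0,0]}

```text
clock: 16.05
position: [0.4904, -0.2296, 0.094]
ee_rot: [-0.001, 0.761, 0.649, -0.0]
contact_force: [-0.1, -0.2, 0.6]
width: 0.0854
```

Request:
send_rows:
  deltas:
    - {"dp": [0,0,-0.2],"rotation": [0,0,0]}
    - {"dp": [0,0,-0.4],"rotation": [0,0,0]}
    - {"dp": [0,0,-0.55],"rotation": [0,0,0]}
    - {"dp": [0,0,-0.55],"rotation": [0,0,0]}
    - {"dp": [0,0,-0.55],"rotation": [0,0,0]}

```text
clock: 16.47
position: [0.4919, -0.2312, 0.0297]
ee_rot: [0.001, 0.761, 0.648, 0.0]
contact_force: [0.3, 0.5, 0.8]
width: 0.0857
```

Request:
send_rows:
  deltas:
    - {"dp": [0,0,0],"rotation": [0,0,0]}
    - {"dp": [0,0,0],"rotation": [0,0,0]}
    - {"dp": [0,0,0],"rotation": [0,0,0]}
    - {"dp": [0,0,0],"rotation": [0,0,0]}
    - {"dp": [0,0,0],"rotation": [0,0,0]}
    - {"dp": [0,0,0],"rotation": [0,0,0]}
  fingers: 1
  grip_force: 40

```text
clock: 16.97
position: [0.4926, -0.232, 0.0308]
ee_rot: [0.002, 0.762, 0.648, 0.001]
contact_force: [-0.3, 0.8, 5.3]
width: 0.0627
```

Request:
send_rows:
  deltas:
    - {"dp": [0,0,0.3],"rotation": [0,0,0]}
    - {"dp": [0,0,0.6],"rotation": [0,0,0]}
    - {"dp": [0,0,0.6],"rotation": [0,0,0]}
    - {"dp": [0,0,0.6],"rotation": [0,0,0]}

```text
clock: 17.3
position: [0.493, -0.2325, 0.1038]
ee_rot: [0.004, 0.762, 0.648, 0.001]
contact_force: [-0.2, 0.4, -1.0]
width: 0.0627
```

```bash
python3 - <<'E'
from look import *
s=state();p=shot("wrist","w16");state();C=cloud(p)
z0=s["position"][2]
for v in (280,300,320,340): print(C[v,300].round(4),C[v,325].round(4),C[v,350].round(4))
E
```

```text
t 17.3 pos [ 493.  -232.5  103.8] psi -9.2 F [-0.2  0.4 -1. ] w 62.7 qd 0.062 q6 -0.41
t 17.35 pos [ 491.5 -231.6  102. ] psi -9.2 F [-1.   0.3 -1.3] w 62.7 qd 0.041 q6 -0.41
[ 0.4869 -0.2143  0.0903] [ 0.4953 -0.2158  0.0901] [ 0.5038 -0.2169  0.0906]
[ 0.5037 -0.1555  0.2265] [ 0.4946 -0.2199  0.0969] [ 0.5028 -0.2205  0.0984]
[ 0.4853 -0.2251  0.0983] [ 0.4936 -0.2261  0.0989] [ 0.5017 -0.2279  0.0982]
[ 0.484  -0.2323  0.0988] [ 0.4923 -0.234   0.0982] [ 0.5006 -0.2355  0.0982]
```

View pics/w16.png

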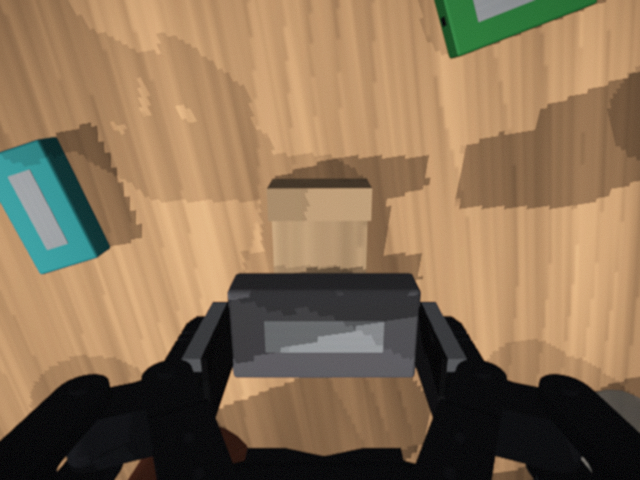

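Request:
send_rows:
  deltas:
    - {"dp": [-0.15,0.93,0],"rotation": [0,0,0]}
    - {"dp": [-0.15,0.93,0],"rotation": [0,0,0]}
    - {"dp": [-0.15,0.93,0],"rotation": [0,0,0]}
    - {"dp": [-0.15,0.93,0],"rotation": [0,0,0]}

```text
clock: 17.68
position: [0.4687, -0.114, 0.0988]
ee_rot: [-0.004, 0.761, 0.649, -0.001]
contact_force: [-1.0, -0.2, -1.0]
width: 0.0628
```

Request:
send_rows:
  deltas:
    - {"dp": [-0.15,0.93,-0.4],"rotation": [0,0,0]}
    - {"dp": [-0.15,0.93,-0.4],"rotation": [0,0,0]}
    - {"dp": [-0.15,0.93,-0.4],"rotation": [0,0,0]}
    - {"dp": [-0.15,0.93,-0.4],"rotation": [0,0,0]}
    - {"dp": [-0.15,0.93,-0.4],"rotation": [0,0,0]}

```text
clock: 18.1
position: [0.4528, -0.0064, 0.0509]
ee_rot: [-0.002, 0.76, 0.65, -0.002]
contact_force: [0.8, 0.2, -0.4]
width: 0.0624
```

```bash
python3 - <<'E'
from look import *
s=state();p=shot("wrist","w17");state()
E
```

```text
t 18.1 pos [452.8  -6.4  50.9] psi -8.97 F [ 0.8  0.2 -0.4] w 62.4 qd 0.057 q6 -0.01
t 18.15 pos [454.5  -7.8  51.7] psi -9.07 F [ 0.4  0.7 -0.7] w 62.6 qd 0.035 q6 -0.01
```

View pics/w17.png

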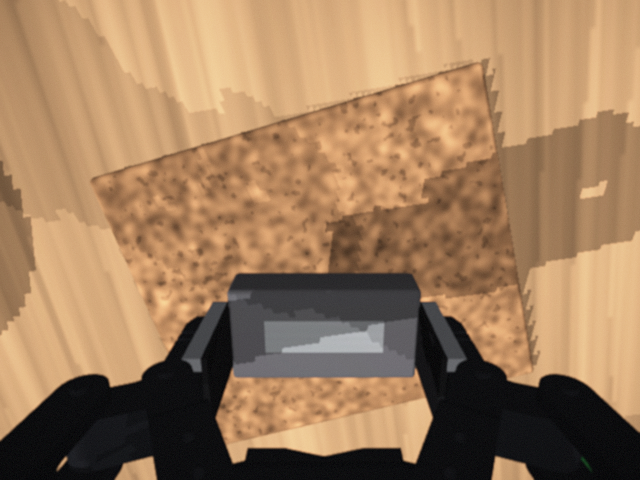

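Over the mat's middle. Lower to contact (27 mm) gently.

Request:
send_rows:
  deltas:
    - {"dp": [0,0,-0.06],"rotation": [0,0,0]}
    - {"dp": [0,0,-0.12],"rotation": [0,0,0]}
    - {"dp": [0,0,-0.16],"rotation": [0,0,0]}
    - {"dp": [0,0,-0.2],"rotation": [0,0,0]}
    - {"dp": [0,0,-0.2],"rotation": [0,0,0]}
    - {"dp": [0,0,-0.2],"rotation": [0,0,0]}

```text
clock: 18.65
position: [0.4548, -0.0085, 0.028]
ee_rot: [-0.0, 0.762, 0.648, -0.0]
contact_force: [-0.5, 0.2, -1.6]
width: 0.0625
```

Request:
send_rows:
  deltas:
    - {"dp": [0,0,-0.01],"rotation": [0,0,0]}
    - {"dp": [0,0,-0.02],"rotation": [0,0,0]}
    - {"dp": [0,0,-0.03],"rotation": [0,0,0]}
    - {"dp": [0,0,-0.03],"rotation": [0,0,0]}

```text
clock: 18.98
position: [0.4552, -0.0081, 0.025]
ee_rot: [0.0, 0.761, 0.648, 0.0]
contact_force: [-0.5, 0.2, -0.7]
width: 0.0629
```

Request:
send_rows:
  deltas:
    - {"dp": [0,0,-0.01],"rotation": [0,0,0]}
    - {"dp": [0,0,-0.015],"rotation": [0,0,0]}
    - {"dp": [0,0,-0.015],"rotation": [0,0,0]}

```text
clock: 19.23
position: [0.4553, -0.0081, 0.0248]
ee_rot: [0.001, 0.761, 0.648, 0.0]
contact_force: [-3.9, 0.1, 16.8]
width: 0.0624
```

Request:
send_rows:
  deltas:
    - {"dp": [0,0,0.01],"rotation": [0,0,0]}
    - {"dp": [0,0,0.01],"rotation": [0,0,0]}
    - {"dp": [0,0,0.01],"rotation": [0,0,0]}
    - {"dp": [0,0,0.01],"rotation": [0,0,0]}
    - {"dp": [0,0,0.01],"rotation": [0,0,0]}
  fingers: -1

```text
clock: 19.65
position: [0.4549, -0.008, 0.024]
ee_rot: [-0.0, 0.762, 0.648, -0.0]
contact_force: [-0.1, -0.4, -0.3]
width: 0.0857
```

Request:
send_rows:
  deltas:
    - {"dp": [0,0,0.6],"rotation": [0,0,0]}
    - {"dp": [0,0,0.9],"rotation": [0,0,0]}
    - {"dp": [0,0,0.9],"rotation": [0,0,0]}
    - {"dp": [0,0,0.9],"rotation": [0,0,0]}

```text
clock: 19.98
position: [0.4589, -0.0087, 0.1371]
ee_rot: [0.004, 0.761, 0.648, 0.004]
contact_force: [0.9, 0.5, 0.6]
width: 0.0853
```

Request:
send_rows:
  deltas:
    - {"dp": [0,0,0],"rotation": [0,0,-0.785]}
    - {"dp": [0,0,0],"rotation": [0,0,-0.785]}
    - {"dp": [0,0,0],"rotation": [0,0,-0.785]}
    - {"dp": [0,0,0],"rotation": [0,0,-0.785]}

```text
clock: 20.32
position: [0.4543, -0.008, 0.1313]
ee_rot: [-0.001, 0.874, 0.486, -0.001]
contact_force: [-0.5, 0.2, 0.5]
width: 0.0851
```

Request:
send_rows:
  deltas:
    - {"dp": [0,0,0],"rotation": [0,0,-0.785]}
    - {"dp": [0,0,0],"rotation": [0,0,-0.785]}
    - {"dp": [0,0,0],"rotation": [0,0,-0.785]}
    - {"dp": [0,0,0],"rotation": [0,0,-0.785]}

```text
clock: 20.65
position: [0.4545, -0.008, 0.1314]
ee_rot: [-0.0, 0.952, 0.307, -0.001]
contact_force: [-0.1, -0.8, 0.0]
width: 0.0853
```

Request:
send_rows:
  deltas:
    - {"dp": [0,0,0],"rotation": [0,0,-0.785]}
    - {"dp": [0,0,0],"rotation": [0,0,-0.785]}
    - {"dp": [0,0,0],"rotation": [0,0,-0.785]}
    - {"dp": [0,0,0],"rotation": [0,0,-0.785]}

```text
clock: 20.98
position: [0.4547, -0.008, 0.1317]
ee_rot: [-0.0, 0.993, 0.117, -0.001]
contact_force: [0.3, 0.1, -0.5]
width: 0.0853
```

Request:
send_rows:
  deltas:
    - {"dp": [0,0,0],"rotation": [0,0,-0.785]}
    - {"dp": [0,0,0],"rotation": [0,0,-0.785]}
    - {"dp": [0,0,0],"rotation": [0,0,-0.785]}
    - {"dp": [0,0,0],"rotation": [0,0,-0.785]}
    - {"dp": [0,0,0],"rotation": [0,0,-0.785]}

```text
clock: 21.4
position: [0.4548, -0.0081, 0.132]
ee_rot: [0.0, 0.997, -0.077, -0.0]
contact_force: [0.6, -0.9, -0.7]
width: 0.0847
```

```bash
python3 - <<'E'
from look import *
s=state();p=shot("wrist","w18");state();cass(p,(.455,-.008),.020)
E
```

```text
t 21.4 pos [454.8  -8.1 132. ] psi -98.83 F [ 0.6 -0.9 -0.7] w 84.7 qd 0.011 q6 1.55
t 21.45 pos [454.9  -8.  132. ] psi -98.85 F [ 0.1  1.1 -0.7] w 85.2 qd 0.018 q6 1.55
cass 6136 (array([455. ,  -8. ,  63.7,  33.5]), -9.0013427734375) z 0.0195 px 323.09452411994783 233.00456323337679
```

View pics/w18.png

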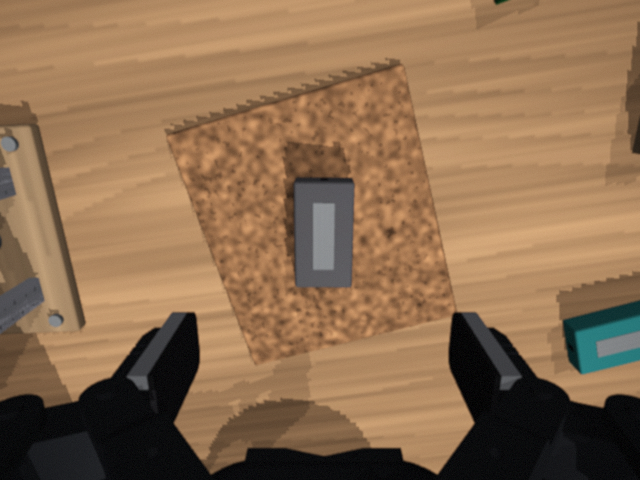

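Request:
send_rows:
  deltas:
    - {"dp": [0,0,-0.3],"rotation": [0,0,0]}
    - {"dp": [0,0,-0.6],"rotation": [0,0,0]}
    - {"dp": [0,0,-0.86],"rotation": [0,0,0]}
    - {"dp": [0,0,-0.86],"rotation": [0,0,0]}
    - {"dp": [0,0,-0.86],"rotation": [0,0,0]}
    - {"dp": [0,0,-0.86],"rotation": [0,0,0]}

```text
clock: 21.95
position: [0.4561, -0.0083, 0.0301]
ee_rot: [0.0, 0.997, -0.079, 0.001]
contact_force: [0.7, -1.1, 0.7]
width: 0.0857
```

Request:
send_rows:
  deltas:
    - {"dp": [0,0,0],"rotation": [0,0,0]}
    - {"dp": [0,0,0],"rotation": [0,0,0]}
    - {"dp": [0,0,0],"rotation": [0,0,0]}
    - {"dp": [0,0,0],"rotation": [0,0,0]}
    - {"dp": [0,0,0],"rotation": [0,0,0]}
    - {"dp": [0,0,0],"rotation": [0,0,0]}
    - {"dp": [0,0,0],"rotation": [0,0,0]}
    - {"dp": [0,0,0],"rotation": [0,0,0]}
  fingers: 1

```text
clock: 22.62
position: [0.4556, -0.0081, 0.0302]
ee_rot: [0.0, 0.997, -0.08, 0.001]
contact_force: [-0.8, 0.3, 7.5]
width: 0.0331
```

Request:
send_rows:
  deltas:
    - {"dp": [0,0,0.3],"rotation": [0,0,0]}
    - {"dp": [0,0,0.6],"rotation": [0,0,0]}
    - {"dp": [0,0,1],"rotation": [0,0,0]}
    - {"dp": [0,0,1],"rotation": [0,0,0]}
    - {"dp": [0,0,1],"rotation": [0,0,0]}

```text
clock: 23.03
position: [0.4573, -0.0084, 0.1523]
ee_rot: [0.0, 0.997, -0.08, 0.004]
contact_force: [0.2, 0.2, -0.7]
width: 0.0327
```

```bash
python3 - <<'E'
from look import *
s=state();p=shot("wrist","w19");s=state();C=cloud(p)
z=s["position"][2]
for v in (270,300,340,380): print(C[v,300].round(4),C[v,325].round(4),C[v,350].round(4))
E
```

```text
t 23.03 pos [457.3  -8.4 152.3] psi -99.13 F [ 0.2  0.2 -0.7] w 32.7 qd 0.078 q6 1.56
t 23.08 pos [455.5  -8.1 150.1] psi -99.14 F [ 0.2 -0.2 -1.4] w 32.7 qd 0.057 q6 1.56
[ 0.4801 -0.0045  0.1429] [ 0.4784 -0.0126  0.142 ] [ 0.4768 -0.0208  0.1414]
[ 0.4684 -0.0023  0.141 ] [ 0.4677 -0.0109  0.1424] [ 0.466  -0.0192  0.1416]
[0.4528 0.0005 0.1405] [ 0.4519 -0.0083  0.1414] [ 0.451  -0.0171  0.1422]
[0.4369 0.0033 0.1412] [ 0.4348 -0.0056  0.1402] [ 0.4346 -0.0147  0.142 ]
```

View pics/w19.png

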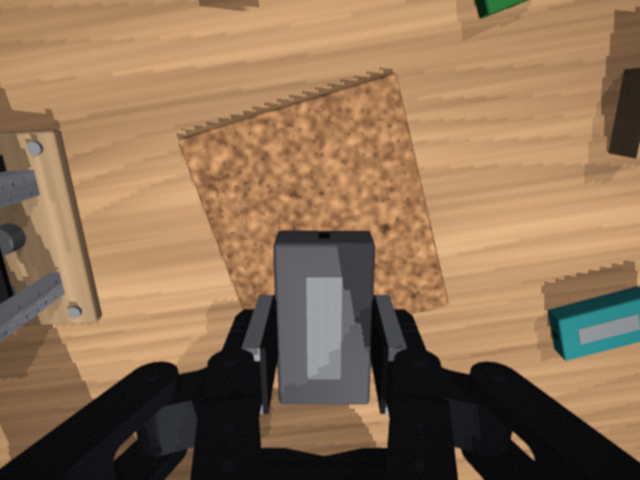

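Request:
send_rows:
  deltas:
    - {"dp": [0.096,0.836,0.15],"rotation": [0,0,0.052]}
    - {"dp": [0.096,0.836,0.15],"rotation": [0,0,0.052]}
    - {"dp": [0.096,0.836,0.15],"rotation": [0,0,0.052]}
    - {"dp": [0.096,0.836,0.15],"rotation": [0,0,0.052]}

```text
clock: 23.42
position: [0.466, 0.0954, 0.1656]
ee_rot: [-0.001, 0.998, -0.065, -0.001]
contact_force: [0.4, -0.2, -0.5]
width: 0.0325
```

Request:
send_rows:
  deltas:
    - {"dp": [0.096,0.836,0],"rotation": [0,0,0.052]}
    - {"dp": [0.096,0.836,0],"rotation": [0,0,0.052]}
    - {"dp": [0.096,0.836,0],"rotation": [0,0,0.052]}
    - {"dp": [0.096,0.836,0],"rotation": [0,0,0.052]}
    - {"dp": [0.096,0.836,0],"rotation": [0,0,0.052]}
    - {"dp": [0.096,0.836,0],"rotation": [0,0,0.052]}
    - {"dp": [0.096,0.836,0],"rotation": [0,0,0.052]}

```text
clock: 24.0
position: [0.4773, 0.1911, 0.1661]
ee_rot: [0.001, 0.999, -0.054, -0.001]
contact_force: [-0.2, 0.3, -0.8]
width: 0.0323
```

```bash
python3 - <<'E'
from look import *
s=state();p=shot("wrist","w20");s=state()
E
```

```text
t 24.0 pos [477.3 191.1 166.1] psi -96.24 F [-0.2  0.3 -0.8] w 32.3 qd 0.009 q6 1.93
t 24.05 pos [477.5 191.1 166.4] psi -96.26 F [-0.2  0.7 -0.7] w 32.8 qd 0.009 q6 1.93
```

View pics/w20.png

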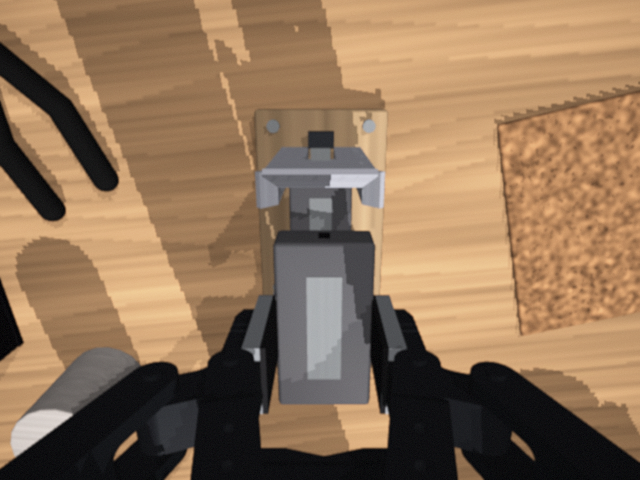

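Request:
send_rows:
  deltas:
    - {"dp": [0.01,0.0125,0],"rotation": [0,0,0.003]}
    - {"dp": [0.01,0.0125,-0.15],"rotation": [0,0,0.003]}
    - {"dp": [0.01,0.0125,-0.23],"rotation": [0,0,0.003]}
    - {"dp": [0.01,0.0125,-0.23],"rotation": [0,0,0.003]}
    - {"dp": [0.01,0.0125,-0.23],"rotation": [0,0,0.003]}

```text
clock: 24.47
position: [0.4787, 0.1936, 0.1389]
ee_rot: [0.0, 0.999, -0.053, -0.001]
contact_force: [-0.8, 0.3, -0.8]
width: 0.0327
```

Request:
send_rows:
  deltas:
    - {"dp": [0,0,-0.03],"rotation": [0,0,0]}
    - {"dp": [0,0,-0.06],"rotation": [0,0,0]}
    - {"dp": [0,0,-0.1],"rotation": [0,0,0]}
    - {"dp": [0,0,-0.15],"rotation": [0,0,0]}
    - {"dp": [0,0,-0.15],"rotation": [0,0,0]}

```text
clock: 24.88
position: [0.4808, 0.1942, 0.1218]
ee_rot: [-0.0, 0.999, -0.053, 0.002]
contact_force: [0.9, -0.7, 5.7]
width: 0.0327
```

```bash
python3 - <<'E'
from look import *
s=state();p=shot("wrist","w21");s=state()
E
```

```text
t 24.88 pos [480.8 194.2 121.8] psi -96.07 F [ 0.9 -0.7  5.7] w 32.7 qd 0.019 q6 1.93
t 24.93 pos [480.8 194.2 122. ] psi -96.07 F [ 0.8 -0.6  3.9] w 32.8 qd 0.002 q6 1.93
```

View pics/w21.png

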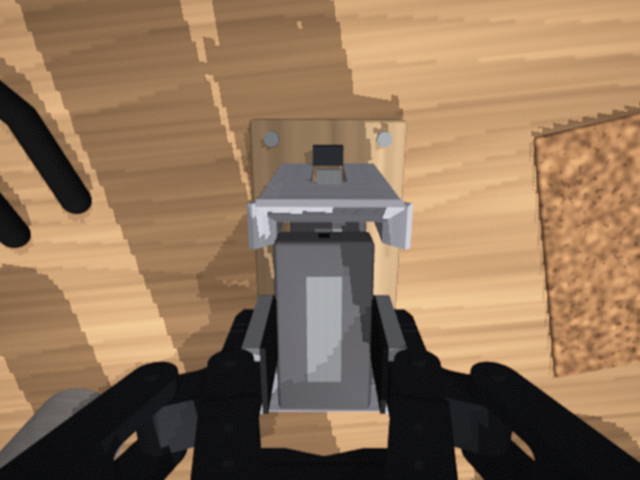

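Request:
send_rows:
  deltas:
    - {"dp": [0,0,0.06],"rotation": [0,0,0]}
    - {"dp": [-0.0175,-0.013,0.06],"rotation": [0,0,-0.003]}
    - {"dp": [-0.0175,-0.013,0.06],"rotation": [0,0,-0.003]}
    - {"dp": [-0.0175,-0.013,0.06],"rotation": [0,0,-0.003]}
    - {"dp": [-0.0175,-0.013,0.06],"rotation": [0,0,-0.003]}
    - {"dp": [-0.0175,-0.013,0.06],"rotation": [0,0,-0.003]}

```text
clock: 25.43
position: [0.4769, 0.1925, 0.1284]
ee_rot: [0.0, 0.999, -0.054, -0.0]
contact_force: [0.1, 0.6, -0.7]
width: 0.0327
```

Request:
send_rows:
  deltas:
    - {"dp": [0.013,0.001,0],"rotation": [0,0,0]}
    - {"dp": [0.013,0.001,0],"rotation": [0,0,0]}
    - {"dp": [0.013,0.001,0],"rotation": [0,0,0]}

```text
clock: 25.68
position: [0.4788, 0.1926, 0.1286]
ee_rot: [0.0, 0.999, -0.054, -0.0]
contact_force: [0.7, -0.4, 0.2]
width: 0.0327
```

```bash
python3 - <<'E'
from look import *
s=state();p=shot("wrist","w22");s=state();C=cloud(p);print(s["position"][2])
for v in (260,300,340,380): print(C[v,300].round(4),C[v,325].round(4),C[v,350].round(4))
E
```

```text
t 25.68 pos [478.8 192.6 128.6] psi -96.17 F [ 0.7 -0.4  0.2] w 32.7 qd 0.002 q6 1.93
t 25.73 pos [478.8 192.7 128.6] psi -96.17 F [-0.2  0.3 -1.8] w 32.9 qd 0.002 q6 1.93
0.1285542716957718
[0.5037 0.1977 0.1161] [0.5032 0.1893 0.117 ] [0.5023 0.181  0.1171]
[0.4902 0.1993 0.1184] [0.4888 0.1909 0.1175] [0.4879 0.1824 0.1176]
[0.4745 0.2012 0.118 ] [0.4737 0.1925 0.1182] [0.4729 0.1838 0.1185]
[0.4587 0.2032 0.1189] [0.4576 0.1942 0.1187] [0.4573 0.1852 0.1196]
```

View pics/w22.png

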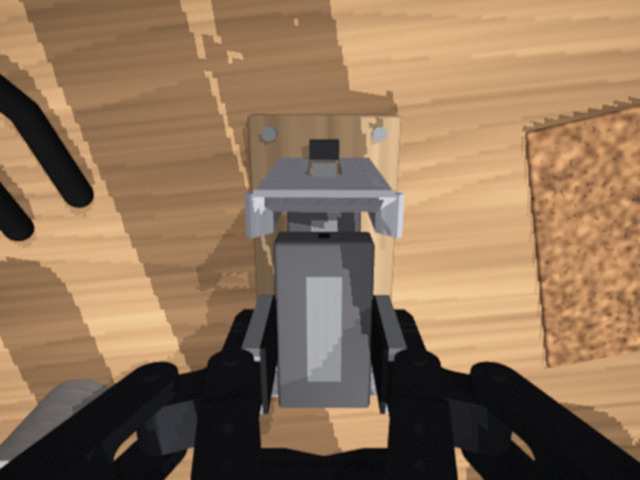

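Request:
send_rows:
  deltas:
    - {"dp": [0,0,-0.03],"rotation": [0,0,0]}
    - {"dp": [0,0,-0.06],"rotation": [0,0,0]}
    - {"dp": [0,0,-0.09],"rotation": [0,0,0]}
    - {"dp": [0,0,-0.12],"rotation": [0,0,0]}
    - {"dp": [0,0,-0.12],"rotation": [0,0,0]}

```text
clock: 26.15
position: [0.4814, 0.1928, 0.1145]
ee_rot: [-0.0, 0.999, -0.054, 0.003]
contact_force: [5.0, -0.8, 0.4]
width: 0.0322
```

Request:
send_rows:
  deltas:
    - {"dp": [0.008,0,0],"rotation": [0,0,0]}
    - {"dp": [0.016,0,0],"rotation": [0,0,0]}
    - {"dp": [0.016,0,0],"rotation": [0,0,0]}

```text
clock: 26.4
position: [0.4815, 0.1928, 0.1143]
ee_rot: [-0.0, 0.999, -0.054, 0.001]
contact_force: [4.2, 0.6, 0.0]
width: 0.0324
```

```bash
python3 - <<'E'
from look import *
s=state();p=shot("wrist","w23");s=state();C=cloud(p);print(s["position"][2])
for v in (270,300,340,380): print(C[v,300].round(4),C[v,325].round(4),C[v,350].round(4))
E
```

```text
t 26.4 pos [481.5 192.8 114.3] psi -96.18 F [4.2 0.6 0. ] w 32.4 qd 0.003 q6 1.93
t 26.45 pos [481.5 192.8 114.3] psi -96.18 F [ 3.9 -0.3  0.5] w 32.3 qd 0.003 q6 1.93
0.1143380714830343
[0.5032 0.1982 0.1027] [0.5019 0.1899 0.1019] [0.501  0.1815 0.102 ]
[0.4927 0.1994 0.1039] [0.4914 0.191  0.1031] [0.49   0.1825 0.1022]
[0.4775 0.2013 0.1042] [0.4777 0.1925 0.106 ] [0.476  0.1839 0.1048]
[0.4614 0.2033 0.1046] [0.4616 0.1942 0.1061] [0.4605 0.1854 0.106 ]
```

View pics/w23.png

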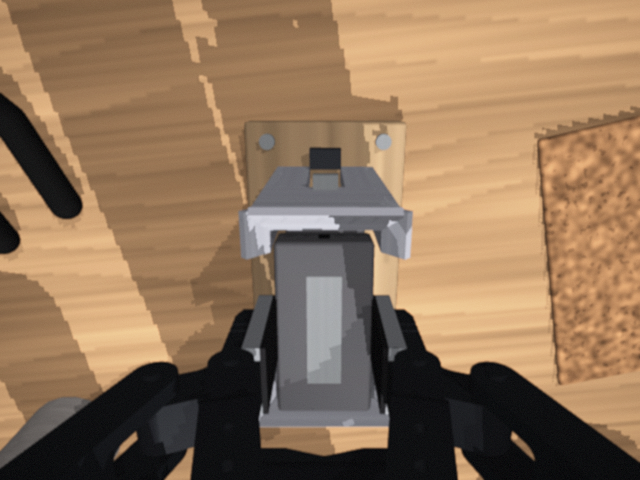

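Request:
send_rows:
  deltas:
    - {"dp": [0,0,0.03],"rotation": [0,-0.06,0]}
    - {"dp": [0,0,0.03],"rotation": [0,-0.12,0]}
    - {"dp": [0,0,0.03],"rotation": [0,-0.12,0]}
    - {"dp": [0,0,0.03],"rotation": [0,-0.12,0]}

```text
clock: 26.78
position: [0.4801, 0.1925, 0.1177]
ee_rot: [-0.001, 0.998, -0.054, 0.029]
contact_force: [3.0, -0.7, -0.8]
width: 0.0328
```

```bash
python3 - <<'E'
from look import *
s=state();p=shot("wrist","w24");s=state();C=cloud(p);print(s["position"][2],s["ee_rot"])
def fit(C,box):
    l,t,r,b=box;X=C[t:b,l:r].reshape(-1,3);A=np.c_[X[:,:2]-X[:,:2].mean(0),np.ones(len(X))]
    return np.linalg.lstsq(A,X[:,2],rcond=None)[0]
for n in ("w20","w22","w23","w24"):
    print(n,fit(cloud(pickle.load(open(n+".pkl","rb"))),(285,260,365,390)))
E
```

```text
t 26.78 pos [480.1 192.5 117.7] psi -96.14 F [ 3.  -0.7 -0.8] w 32.8 qd 0.015 q6 1.95
t 26.83 pos [480.2 192.5 117.6] psi -96.15 F [ 2.5  0.  -1.4] w 32.5 qd 0.009 q6 1.95
0.11760066593930364 [-0.00131745  0.9981294  -0.05369866  0.02919609]
w20 [ 0.18623882 -0.01757118  0.15595257]
w22 [ 0.11934568 -0.010489    0.11854538]
w23 [ 0.16015995 -0.01578231  0.10462239]
w24 [ 0.17057207 -0.01671822  0.1080222 ]
```

```bash
python3 - <<'E'
from h import *
for n in ("w5","w20","w22","w23","w24"):
    C=cloud(pickle.load(open(n+".pkl","rb")))
    r=[np.median(C[v-6:v+6,285:365].reshape(-1,3),0) for v in (265,290,320,350,375)]
    r=np.array(r);print(n,np.round(r[:,[0,2]]*1000,1).tolist(),"slope",np.polyfit(r[:,0],r[:,2],1)[0].round(3))
E
```

```text
w5 [[506.3, 181.8], [497.5, 181.9], [486.4, 181.9], [474.8, 181.9], [464.6, 181.9]] slope -0.002
w20 [[500.3, 155.2], [491.3, 155.3], [480.0, 155.4], [468.2, 155.4], [457.9, 155.5]] slope -0.006
w22 [[501.5, 116.8], [492.7, 117.4], [481.7, 118.0], [470.1, 118.5], [460.3, 119.1]] slope -0.053
w23 [[503.9, 101.9], [495.2, 102.8], [484.3, 103.7], [473.2, 104.8], [463.5, 105.6]] slope -0.092
w24 [[503.2, 106.8], [494.4, 107.1], [483.6, 107.4], [472.3, 107.6], [462.6, 107.9]] slope -0.028
```

View pics/w24.png

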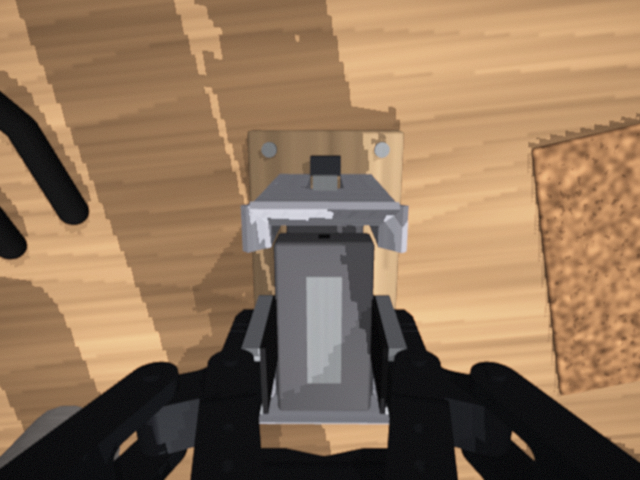

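Request:
send_rows:
  deltas:
    - {"dp": [0.012,0,0],"rotation": [0,-0.05,0]}
    - {"dp": [0.012,0,0],"rotation": [0,-0.05,0]}
    - {"dp": [0.012,0,0],"rotation": [0,-0.05,0]}

```text
clock: 27.08
position: [0.4803, 0.1924, 0.1171]
ee_rot: [-0.002, 0.998, -0.054, 0.04]
contact_force: [-0.4, 0.4, -1.2]
width: 0.0327
```

Request:
send_rows:
  deltas:
    - {"dp": [0,0,-0.02],"rotation": [0,0,0]}
    - {"dp": [0,0,-0.04],"rotation": [0,0,0]}
    - {"dp": [0,0,-0.06],"rotation": [0,0,0]}
    - {"dp": [0,0,-0.06],"rotation": [0,0,0]}

```text
clock: 27.42
position: [0.4815, 0.1925, 0.1098]
ee_rot: [-0.002, 0.998, -0.054, 0.041]
contact_force: [0.2, -0.0, -1.4]
width: 0.033
```

```bash
python3 - <<'E'
from look import *
s=state();p=shot("wrist","w25");s=state();C=cloud(p)
r=[np.median(C[v-6:v+6,285:365].reshape(-1,3),0) for v in (265,290,320,350,375)]
r=np.array(r);print(np.round(r[:,[0,2]]*1000,1).tolist(),"slope",np.polyfit(r[:,0],r[:,2],1)[0].round(3))
E
```

```text
t 27.42 pos [481.5 192.5 109.8] psi -96.16 F [ 0.2 -0.  -1.4] w 33.0 qd 0.006 q6 1.96
t 27.47 pos [481.7 192.5 110.1] psi -96.15 F [-0.7 -0.5 -0.8] w 32.7 qd 0.007 q6 1.96
[[504.7, 99.4], [496.0, 99.6], [485.1, 99.6], [473.8, 99.7], [464.1, 99.7]] slope -0.007
```

View pics/w25.png

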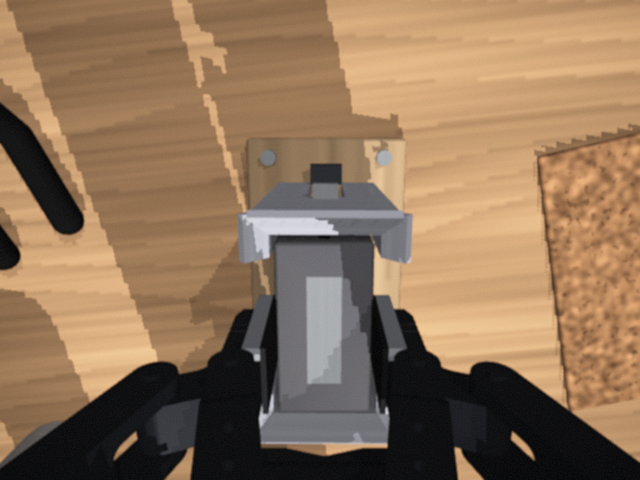

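Request:
send_rows:
  deltas:
    - {"dp": [0,0,-0.02],"rotation": [0,0,0]}
    - {"dp": [0,0,-0.04],"rotation": [0,0,0]}
    - {"dp": [0,0,-0.06],"rotation": [0,0,0]}
    - {"dp": [0,0,-0.08],"rotation": [0,0,0]}
    - {"dp": [0,0,-0.08],"rotation": [0,0,0]}

```text
clock: 27.88
position: [0.4816, 0.1925, 0.1004]
ee_rot: [-0.002, 0.998, -0.054, 0.042]
contact_force: [0.1, 0.2, -1.1]
width: 0.0328
```

Request:
send_rows:
  deltas:
    - {"dp": [0,0,-0.015],"rotation": [0,0,0]}
    - {"dp": [0,0,-0.03],"rotation": [0,0,0]}
    - {"dp": [0,0,-0.045],"rotation": [0,0,0]}
    - {"dp": [0,0,-0.045],"rotation": [0,0,0]}

```text
clock: 28.22
position: [0.4826, 0.1927, 0.0958]
ee_rot: [-0.002, 0.998, -0.054, 0.043]
contact_force: [0.6, 0.8, 1.6]
width: 0.0327
```

```bash
python3 - <<'E'
from look import *
s=state();p=shot("wrist","w26");s=state();C=cloud(p)
r=[np.median(C[v-6:v+6,285:365].reshape(-1,3),0) for v in (265,290,320,350,375)]
r=np.array(r);print(np.round(r[:,[0,2]]*1000,1).tolist(),"slope",np.polyfit(r[:,0],r[:,2],1)[0].round(3))
E
```

```text
t 28.22 pos [482.6 192.7  95.8] psi -96.14 F [0.6 0.8 1.6] w 32.7 qd 0.004 q6 1.96
t 28.27 pos [482.6 192.8  95.8] psi -96.15 F [0.8 0.5 0. ] w 32.5 qd 0.002 q6 1.96
[[505.9, 85.4], [497.2, 85.6], [486.3, 85.6], [475.0, 85.6], [465.4, 85.7]] slope -0.005
```

Request:
send_rows:
  deltas:
    - {"dp": [0,0,-0.012],"rotation": [0,0,0]}
    - {"dp": [0,0,-0.024],"rotation": [0,0,0]}
    - {"dp": [0,0,-0.024],"rotation": [0,0,0]}

```text
clock: 28.52
position: [0.4829, 0.1928, 0.093]
ee_rot: [-0.002, 0.998, -0.054, 0.043]
contact_force: [1.2, 0.4, 2.1]
width: 0.033
```

Request:
send_rows:
  deltas:
    - {"dp": [0,0,0],"rotation": [0,0,0]}
    - {"dp": [0,0,0],"rotation": [0,0,0]}
    - {"dp": [0,0,0],"rotation": [0,0,0]}
    - {"dp": [0,0,0],"rotation": [0,0,0]}
    - {"dp": [0,0,0],"rotation": [0,0,0]}
    - {"dp": [0,0,0],"rotation": [0,0,0]}
  fingers: -1

```text
clock: 29.02
position: [0.4819, 0.1926, 0.0926]
ee_rot: [-0.002, 0.998, -0.054, 0.042]
contact_force: [0.9, -0.1, -0.7]
width: 0.0856
```

Request:
send_rows:
  deltas:
    - {"dp": [0,0,0.5],"rotation": [0,0,0]}
    - {"dp": [0,0,0.5],"rotation": [0,0.17,0]}
    - {"dp": [0,0,0.5],"rotation": [0,0.17,0]}
    - {"dp": [0,0,0.5],"rotation": [0,0.17,0]}
    - {"dp": [0,0,0.5],"rotation": [0,0.17,0]}

```text
clock: 29.43
position: [0.4812, 0.1923, 0.1519]
ee_rot: [0.0, 0.999, -0.054, -0.001]
contact_force: [-0.2, -0.6, 0.5]
width: 0.0857
```

```bash
python3 - <<'E'
from look import *
p=shot("wrist","w27");s=state();C=cloud(p);print(s["ee_rot"])
for v in (230,250,270,290,310): print(np.median(C[v-3:v+3,305:345].reshape(-1,3),0).round(4))
E
```

```text
t 29.48 pos [480.6 192.3 151.4] psi -96.17 F [-0.  -0.2 -0.3] w 85.3 qd 0.011 q6 1.92
[ 5.18389990e-04  9.98548591e-01 -5.38404082e-02 -1.28577339e-03]
[0.4984 0.1898 0.0832]
[0.4887 0.1907 0.0832]
[0.4785 0.1919 0.0831]
[0.4682 0.1929 0.0832]
[0.4572 0.1941 0.083 ]
```

View pics/w27.png

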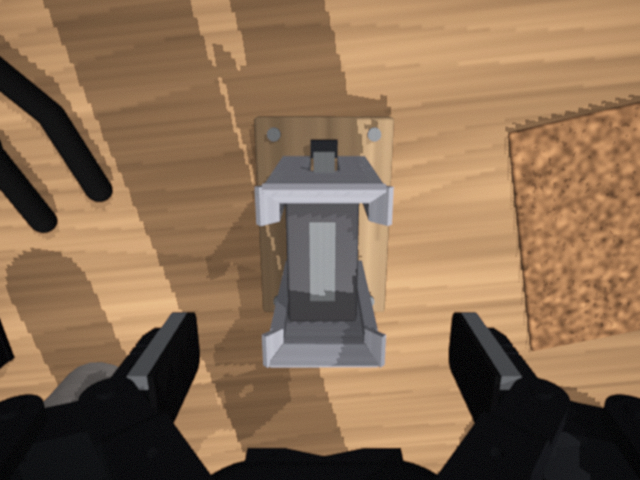

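Request:
send_rows:
  deltas:
    - {"dp": [0,0,0],"rotation": [0,0,0]}
    - {"dp": [0,0,0],"rotation": [0,0,0]}
    - {"dp": [0,0,0],"rotation": [0,0,0]}
    - {"dp": [0,0,0],"rotation": [0,0,0]}
    - {"dp": [0,0,0],"rotation": [0,0,0]}
    - {"dp": [0,0,0],"rotation": [0,0,0]}
    - {"dp": [0,0,0],"rotation": [0,0,0]}
    - {"dp": [0,0,0],"rotation": [0,0,0]}
  fingers: 1

```text
clock: 30.15
position: [0.4821, 0.1926, 0.1528]
ee_rot: [0.0, 0.999, -0.054, 0.0]
contact_force: [0.7, -0.4, -0.2]
width: 0.0
```

Request:
send_rows:
  deltas:
    - {"dp": [0.003,0,-0.2],"rotation": [0,0,0]}
    - {"dp": [0.003,0,-0.32],"rotation": [0,0,0]}
    - {"dp": [0.003,0,-0.36],"rotation": [0,0,0]}
    - {"dp": [0.003,0,-0.38],"rotation": [0,0,0]}
    - {"dp": [0.003,0,-0.4],"rotation": [0,0,0]}
    - {"dp": [0.003,0,-0.4],"rotation": [0,0,0]}

```text
clock: 30.65
position: [0.4828, 0.1927, 0.105]
ee_rot: [-0.0, 0.999, -0.054, 0.0]
contact_force: [-0.7, 0.2, 0.7]
width: -0.0
```

Request:
send_rows:
  deltas:
    - {"dp": [0,0,-0.02],"rotation": [0,0,0]}
    - {"dp": [0,0,-0.04],"rotation": [0,0,0]}
    - {"dp": [0,0,-0.06],"rotation": [0,0,0]}
    - {"dp": [0,0,-0.08],"rotation": [0,0,0]}
    - {"dp": [0,0,-0.1],"rotation": [0,0,0]}
    - {"dp": [0,0,-0.1],"rotation": [0,0,0]}

```text
clock: 31.15
position: [0.4833, 0.1928, 0.093]
ee_rot: [-0.0, 0.999, -0.054, 0.001]
contact_force: [1.4, 0.9, 4.7]
width: -0.0005
```

Request:
send_rows:
  deltas:
    - {"dp": [-0.006,0,-0.02],"rotation": [0,0,0]}
    - {"dp": [-0.006,0,-0.04],"rotation": [0,0,0]}
    - {"dp": [-0.006,0,-0.06],"rotation": [0,0,0]}
    - {"dp": [-0.006,0,-0.08],"rotation": [0,0,0]}
    - {"dp": [-0.006,0,-0.08],"rotation": [0,0,0]}

```text
clock: 31.57
position: [0.4832, 0.1928, 0.0836]
ee_rot: [-0.0, 0.999, -0.054, 0.002]
contact_force: [2.0, 0.6, 4.7]
width: -0.0001
```

Request:
send_rows:
  deltas:
    - {"dp": [0,0,-0.02],"rotation": [0,0,0]}
    - {"dp": [0,0,-0.04],"rotation": [0,0,0]}
    - {"dp": [0,0,-0.055],"rotation": [0,0,0]}
    - {"dp": [0,0,-0.065],"rotation": [0,0,0]}
    - {"dp": [0,0,-0.065],"rotation": [0,0,0]}

```text
clock: 31.98
position: [0.4832, 0.1928, 0.076]
ee_rot: [-0.0, 0.999, -0.054, 0.002]
contact_force: [2.4, -0.6, 4.9]
width: 0.0004
```

```bash
python3 - <<'E'
from look import *
p=shot("wrist","w28");s=state();C=cloud(p)
for v in (275,280,285,290): print(np.median(C[v-2:v+2,295:305].reshape(-1,3),0).round(4),np.median(C[v-2:v+2,345:355].reshape(-1,3),0).round(4))
E
```

```text
t 32.03 pos [483.2 192.8  76.1] psi -96.16 F [ 1.9 -0.8  6.2] w 0.1 qd 0.003 q6 1.92
[0.518  0.1948 0.0999] [0.5167 0.1825 0.1001]
[0.5158 0.1956 0.0976] [0.5143 0.1824 0.0978]
[0.496  0.2    0.0563] [0.4941 0.182  0.0563]
[0.4942 0.2002 0.0564] [0.492  0.1822 0.0562]
```

View pics/w28.png

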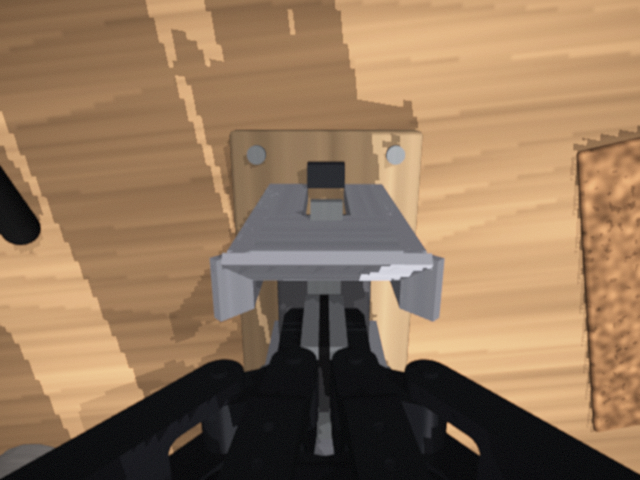

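Top about 56–57 mm; a touch deeper, then withdraw slowly.

Request:
send_rows:
  deltas:
    - {"dp": [0,0,-0.014],"rotation": [0,0,0]}
    - {"dp": [0,0,-0.014],"rotation": [0,0,0]}
    - {"dp": [0,0,-0.014],"rotation": [0,0,0]}
    - {"dp": [0,0,0.03],"rotation": [0,0,0]}
    - {"dp": [0,0,0.06],"rotation": [0,0,0]}
    - {"dp": [0,0,0.1],"rotation": [0,0,0]}
    - {"dp": [0,0,0.3],"rotation": [0,0,0]}
    - {"dp": [0,0,0.6],"rotation": [0,0,0]}
    - {"dp": [0,0,0.9],"rotation": [0,0,0]}
    - {"dp": [0,0,0.9],"rotation": [0,0,0]}
    - {"dp": [0,0,0.9],"rotation": [0,0,0]}

```text
clock: 32.95
position: [0.4823, 0.1929, 0.1853]
ee_rot: [-0.001, 0.999, -0.054, 0.002]
contact_force: [-0.1, -0.7, -0.7]
width: -0.0002
```

Request:
send_rows:
  deltas:
    - {"dp": [0,0,0.2],"rotation": [0,0,0]}
    - {"dp": [0,0,0.2],"rotation": [0,0,0]}
    - {"dp": [0,0,0.2],"rotation": [0,0,0]}
    - {"dp": [0,0,0.2],"rotation": [0,0,0]}
    - {"dp": [0,0,0.2],"rotation": [0,0,0]}
    - {"dp": [0,0,0.2],"rotation": [0,0,0]}
  fingers: -1

```text
clock: 33.45
position: [0.4809, 0.1925, 0.206]
ee_rot: [0.0, 0.999, -0.054, -0.001]
contact_force: [-0.5, 0.7, 0.1]
width: 0.0722
```

```bash
python3 - <<'E'
from look import *
p=shot("wrist","w29");s=state();C=cloud(p)
for v in (215,225,235,245,255,265): print(np.median(C[v-2:v+2,310:335].reshape(-1,3),0).round(4))
p=shot("scene","s29");c=p["color"][170:310,340:480,::-1];cv2.imwrite("pics/s29c.png",cv2.resize(c,(560,560),interpolation=cv2.INTER_CUBIC))
t=shot("top","t29")
E
```

```text
t 33.5 pos [481.1 192.5 206.2] psi -96.17 F [ 0.2  0.  -0.3] w 78.9 qd 0.008 q6 1.92
[0.4847 0.1927 0.0618]
[0.478  0.1933 0.0617]
[0.4713 0.1942 0.0616]
[0.4646 0.1949 0.0617]
[0.4575 0.1957 0.0615]
[0.4517 0.1963 0.0651]
```

View pics/w29.png

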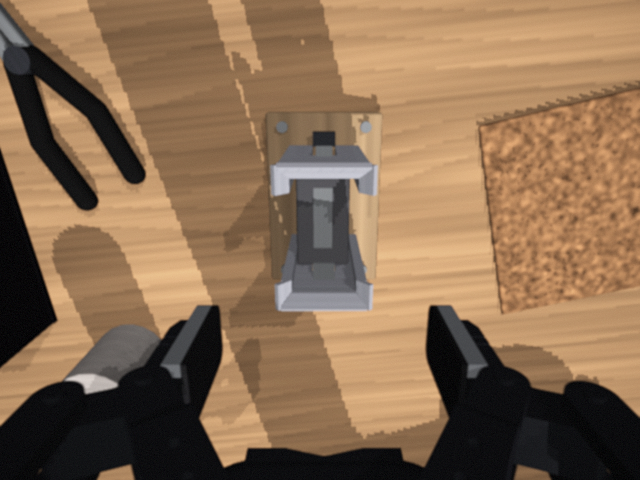

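View pics/s29c.png

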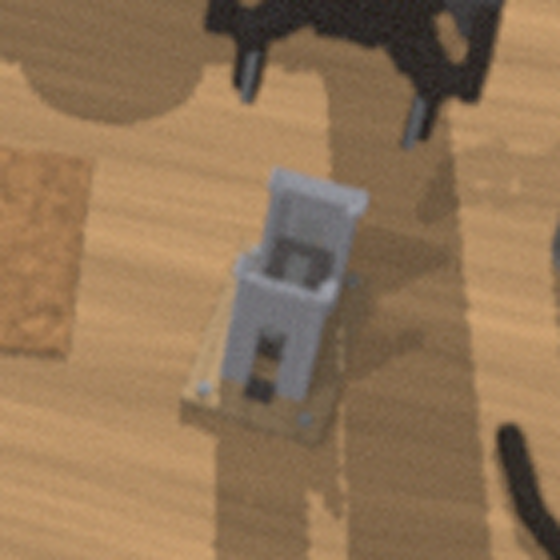

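View pics/t29.png

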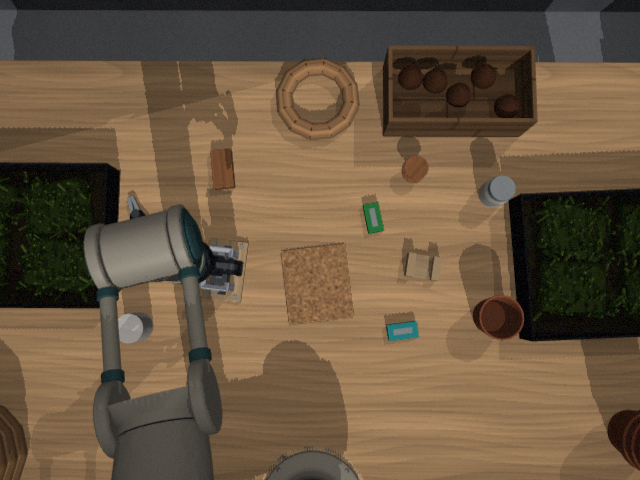

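The second cassette's top sits flat at 61.7 mm, under the lips. The bystanders have not moved, and the cradle and mat are empty. Handing in.

```bash
python3 - <<'E'
from rig import manip
from look import *
state();print(manip.sign_off())
E
```

```text
t 33.6 pos [481.4 192.6 206.7] psi -96.17 F [-0.2 -0.3 -0.9] w 85.5 qd 0.006 q6 1.92
the job is handed in; nothing more can be done
None
```

Both cassettes are in the magazine under the lips and let go, and I handed the job in at 33.6 s; the sign-off reports no verdict.

**Order:** I loaded cassette_b from the table first. Cassette_a I took from the cradle by its ends, put down on the mat, and took again by its long sides. Each was lowered until it rested on the lips, released there, and pushed down with shut fingers at about 6 N.

**Last checks:**
- **Cassettes:** after each push the top face settled flat at about 61 to 62 mm, level with the undersides of the lips (62 mm).
- **Robot and bench:** the gripper is open and clear, with no contact force. In the top view the visible bystanders, the look-alikes and the empty cradle and mat are in their places. The cutters are mostly under the arm in that view, but look undisturbed in the wrist view.
- **Follower:** I could not read its depth directly. With the second cassette's top at 62 mm over the first, it should be pressed about 31 mm.

**What disagreed or went wrong:**
- **Cameras:** the top camera read about 2 mm differently from the wrist and scene cameras at the magazine. I followed the wrist camera.
- **Second insertion:** cassette_a touched the mouth on its first try and tilted about 5° in the grip. I backed off, re-centred and levelled it before lowering it the rest of the way.

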